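Set sprung tweezers to the narrow tip gauge

TASK

The two tip gauges sit in the wrong seats of the gauge stand: swap them, so that the tall narrow-topped gauge stands upright in the front seat (the one nearer the robot) and the low wide one in the rear seat. Then pick up the sprung tweezers, hold them level just above the narrow gauge, in line with its two engraved lines, and squeeze until one tip stands over each line, 12 mm apart. Finish while still holding the tweezers there in the gripper with the gap steady and the tips not touching the gauge; leave the vial, the loupe and the battery where they are.

Things in the scene. Friction and masses are not known exactly. Their poses are not given: they have to be found in the camera images.
- stand: Fixed grey gauge stand on the desk, 142 (its x) x 50 (its y) x 10 mm, origin at the centre of its underside. Two shallow rectangular seats in a row along its x, each 60.5 x 36 mm inside, floor 4 mm above the desk, rims 6 mm above that floor (10 mm above the desk). Its -x end is the front and points to the robot, within 0.3 rad.
- front_seat (a point): Centre of the front seat's floor (33 mm from the stand's origin along its -x, 4 mm above the desk); axes as the stand's.
- rear_seat (a point): Centre of the rear seat's floor (33 mm from the stand's origin along its +x, 4 mm above the desk); axes as the stand's.
- narrow_gauge: Loose aluminium gauge, the taller one, 0.1 kg: a base 44 (x) x 30 (y) x 18 mm high carrying a ridge 44 (x) x 18 (y) mm, total height 32 mm. Two engraved dark lines run along x on top of the ridge, 12 mm apart (at y = +6 and -6 mm). Origin at the centre of its underside, z up; x along the stand's x. At the start it lies in the rear seat. In a seat its top is 36 mm above the desk.
- narrow_gauge_top (a point): Centre of the ridge's top face, midway between the two lines of the narrow gauge; axes as the gauge's.
- wide_gauge: Loose aluminium gauge, the lower one, 0.09 kg: plain block 44 (x) x 30 (y) x 20 mm high with two engraved dark lines along x, 24 mm apart. Origin at the centre of its underside, z up. At the start it lies in the front seat.
- tweezers: Loose steel sprung tweezers, 0.04 kg, lying flat on the desk, 157 mm long and 14 mm high. Origin on the underside in the middle plane; x runs along them to the tips (tips at x = +70 mm, rounded tail at x = -87 mm), y is the direction in which the two legs close, z up.
- tweezers_grip (a point): Middle of the tweezers between the two flat serrated finger pads, where they are to be gripped (x = +25, y = 0, z = 7 mm in the tweezers' frame, 45 mm behind the tips). Each pad is 26 mm long (x) and 14 mm high; over the outsides of the pads the tweezers measure 41 mm when open and 29 mm when the tip gap is 12 mm, where the pads are parallel: 2 mm less tip gap is 1.33 mm less here.
- tweezers_tips (a point): Point midway between the two tips (x = +70, y = 0, z = 7 mm in the tweezers' frame).
- tip_left (a point): Inner face of the tip of the left (+y) leg, 7 mm above the tweezers' underside.
- tip_right (a point): Inner face of the tip of the right (-y) leg.
- leg_left (a joint): Closing angle of the left leg about its hinge in the tail (rad); the right leg mirrors it. 0 = fully open (tip gap 30 mm), 0.067 = tip gap 12 mm, stop at 0.105 (gap 2 mm); the tip gap in mm is 30 - 270 x value. The legs spring open: squeezing at the pads takes about 3 N at 0, 7.5 N at 12 mm gap, 10 N at the stop.
- vial_1: Bystander: brown glass vial with black cap, 22 mm across, 49 mm high, upright; origin under its centre.
- loupe: Bystander: black eyepiece loupe, 35 mm across, 34 mm high; origin under its centre.
- battery_9v: Bystander: 9 V block battery standing upright, 18 x 29 x 47 mm; origin under its centre.
Mind the look-alikes: they are no part of the job. Leave any yellow look-alike of the tweezers alone.

How it is judged:
By the outcome, as a careful person would: the job done as asked, in the order asked, and still so for the second after the job is handed in, while the arm keeps its last pose, push and grip.
It also fails if it takes over 69 s, if anything falls off the work surface, if the arm or the gripper's body presses on something with over 40 N, if the wrist force passes 120 N, or if a joint passes its speed limit or range.

ROBOT

A 6-joint arm with a two-finger parallel gripper is mounted at the origin on a cart in front of the work surface, level with it; the furniture and walls round the work are solid. World frame = base frame: x ahead of the robot, y to its left, z up, the work surface at z = 0. Lengths are in m, angles in rad, forces in N, time in s.
With the tool pointing down it reaches from about 0.425 to 0.95 m from the base axis. Payload 3.5 kg.
Tool frame: the origin (TCP) lies at the very end of the fingers, on their centre line; the grasp point (between the pads) lies 19 mm behind it; z points along the fingers, y is the line along which they close (so a half turn about z gives the same grasp; the last joint's range is limited). The gripper opens to 85 mm and grips with 20 to 120 N. Pads are 22 mm wide; open, the fingers measure 114 mm over their backs; the gripper's body (76 mm by 85 mm) begins 54 mm behind the grasp point. The pads swing forward as they close: fully open they stand 13 mm farther back than shut.
Start: joints at [-1.287, 0.286, 1.577, -0, 1.279, -0.15], TCP at [0.284, -0.612, 0.231] pointing down, gripper open.
Joint ranges: [-2.77, 2.77], [-0.9, 2.22], [0.21, 2.48], [-1.53, 4.67], [0.24, 2.81], [-2.84, 2.84]. Speed limits (rad/s): [2.79, 2.79, 3.14, 3.14, 3.14, 3.14].

INTERFACE

Orientations are given as a unit quaternion [x, y, z, w].
In Python, from cell import state, snapshot, camera_params, hand_in gives the robot as it stands.
- The arm moves only by the tool carry_out, never from a script. Its argument "steps" is a list of rows, each an object of numbers: "x", "y", "z": the shift along the tool's x, y, z in cm; "rx", "ry", "rz": the turn, a rotation vector about the tool's x, y, z in rad. A call has 1 to 12 rows; each row shifts and turns the commanded pose from where the row before left it, along the tool's axes as they then stand; what a row does not reach is not made up. A row lasts 1/12 s, in which the tool goes at most 41.7 mm and 7.16 degrees, less where a joint would pass 70% of its speed; a pose out of reach is approached as far as the arm can. A call is refused whole if a number of a shift passes 4.17 or a number of a turn 0.125, either way. A call with a gripper value outside its range is refused whole. "fingers" is the opening, from -1 (shut) to 1 (fully open), set as the call begins (left out, the last holds). The fingers move at their own pace and stop on an object; "force" is the grip in N (left out, the last holds). Time passes only in rows, so rows that do not move let the fingers close. It gives the time, the measured TCP pose, the force, the opening and the grip force at its end, in the units of the state.
- state(): the state, without advancing time (a new reading comes with each control period).
- snapshot(name): name is "side" or "top"; returns the picture (420x560x3 uint8, blue, green, red); there is no depth.
- camera_params(name): a dict with "vfov" (degrees; the focal length in pixels is half the picture's height over the tangent of half this angle, whatever the lens; pixels are square), "cx", "cy" (the principal point, pixels), "R" (3x3) and "t" (3): a world point X has camera coordinates R X + t. Camera axes: x right, y down, z forward; pixel columns grow to the right and rows downward; lengths in m; the calibration is good to about 2 mm. A picture is of the moment at which its call begins. camera_params takes no time and is no camera call.
- hand_in(): hands the job in; it is judged then, once.
The state is a dict: "time": time; "qpos": joint angles; "joint_vel": joint speeds; "tau": joint torques, N m; "tcp_pos": TCP position; "orientation": TCP orientation; "wrist_force": force on the tool from outside, world axes, zero at the start; "ft_torque": the same for the moment, N m; "finger_gap": finger opening in m; "gripper_force": force on a finger pad.
Only numpy, scipy, OpenCV 4.12 (cv2) and the standard library are available. Lean on these libraries where they do the work, as an engineer would, in place of code of your own. Each camera call takes 0.05 s, during which the arm holds its last target. There are 200 camera calls.

## Working session

There is one attempt and no reset: what is moved stays moved. The work goes in short steps, Python scripts to look and compute and a tool call to move; the robot and the scene stay as the last step left them, time stands still between calls to the robot, and variables do not carry over. Pictures are saved under pics/ and viewed, at most 10 in all, crops included, and the job is handed in when it is done.

Besides the shell and the picture viewer there is one more tool, called after ">>>" as name(argument=value, ...), one argument or row to a line, values as JSON. carry_out: Moves the arm, as the interface text tells. Its arguments: {"type":"object","properties":{"steps":{"type":"array","items":{"type":"object","properties":{"x":{"type":"number"},"y":{"type":"number"},"z":{"type":"number"},"rx":{"type":"number"},"ry":{"type":"number"},"rz":{"type":"number"}}}},"fingers":{"type":"number"},"force":{"type":"number"}},"required":["steps"]}

```bash
mkdir -p pics
python3 - <<'E'
from cell import *
import cv2
for n in("top","side"):
    cv2.imwrite(f"pics/{n}0.png",snapshot(n)); p=camera_params(n); print(n,p)
s=state();print(s)
E
```

```text
top {'vfov': 46.857418962002605, 'cx': 277.8142035023601, 'cy': 213.03930416805343, 'R': array([[-2.69974668e-02, -9.99633110e-01, -2.18665597e-03],
       [-9.96570031e-01,  2.70857905e-02, -7.81954855e-02],
       [ 7.82260237e-02,  6.80757785e-05, -9.96935647e-01]]), 't': array([-0.02187941,  0.55810278,  1.4847672 ])}
side {'vfov': 48.029403749904084, 'cx': 282.98117150674653, 'cy': 213.19694803804109, 'R': array([[-0.38150222, -0.92426577,  0.01374179],
       [-0.73618738,  0.29481319, -0.60919071],
       [ 0.55900286, -0.24252414, -0.79290469]]), 't': array([0.17784158, 0.46500024, 0.90172924])}
{'time': 0.1, 'qpos': array([-1.28701697e+00,  2.87098654e-01,  1.57803353e+00, -1.17423147e-05,
        1.27861431e+00, -1.49990915e-01]), 'joint_vel': array([-0.00101179, -0.00288061, -0.00268536, -0.0006036 ,  0.00043269,
        0.00060552]), 'tau': array([ 3.27455555e-04, -4.07296014e+01, -2.93698990e+01, -1.67376170e-04,
        3.43077343e-03, -1.32251552e-05]), 'tcp_pos': array([ 0.28355943, -0.61189174,  0.23006953]), 'orientation': array([ 9.76571538e-01,  2.15190314e-01, -7.75940485e-05, -1.07413733e-03]), 'wrist_force': array([-0.17891631,  0.0278368 ,  0.19896131]), 'ft_torque': array([ 0.00043351,  0.03180037, -0.01863627]), 'gripper_force': 0.0, 'finger_gap': 0.08539487948212258}
```

View pics/top0.png

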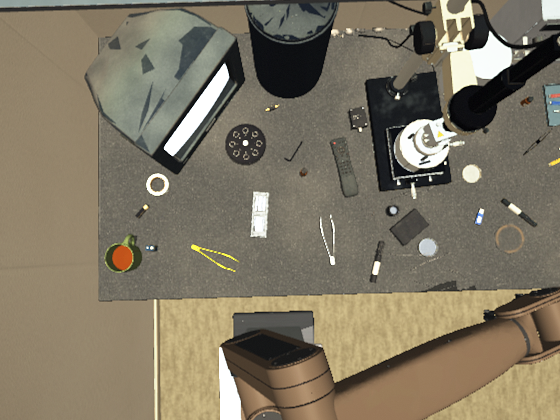

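View pics/side0.png

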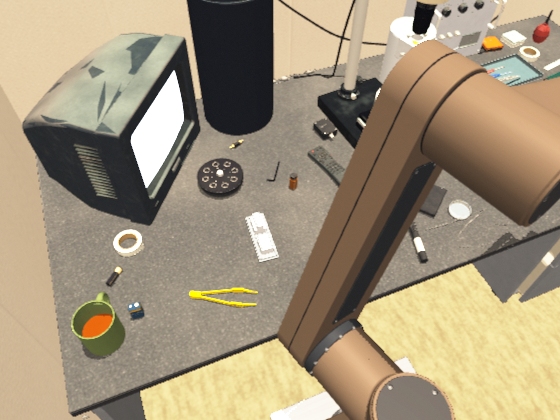

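```bash
cat > h.py <<'E'
import numpy as np,cv2
from cell import *
def ray(n,u,v):
    p=camera_params(n); f=210/np.tan(np.radians(p["vfov"]/2))
    R=np.array(p["R"]);t=np.array(p["t"])
    return -R.T@t, R.T@np.array([(u-p["cx"])/f,(v-p["cy"])/f,1])
def onz(n,u,v,z):
    o,d=ray(n,u,v); return o+d*(z-o[2])/d[2]
def proj(n,X):
    p=camera_params(n); f=210/np.tan(np.radians(p["vfov"]/2))
    c=np.array(p["R"])@np.array(X)+p["t"]; return c[:2]/c[2]*f+[p["cx"],p["cy"]]
def crop(img,x0,y0,w,h,k,name):
    cv2.imwrite(f"pics/{name}.png",cv2.resize(img[y0:y0+h,x0:x0+w],None,fx=k,fy=k,interpolation=cv2.INTER_CUBIC))
E
python3 - <<'E'
from h import *
t=cv2.imread("pics/top0.png");s=cv2.imread("pics/side0.png")
a=cv2.resize(t[180:280,240:350],None,fx=5,fy=5,interpolation=cv2.INTER_CUBIC)
b=cv2.resize(s[205:265,235:285],None,fx=5,fy=5,interpolation=cv2.INTER_CUBIC)
b=cv2.copyMakeBorder(b,0,200,0,0,cv2.BORDER_CONSTANT)
cv2.imwrite("pics/c0.png",np.hstack([a,b]))
g=cv2.cvtColor(t,cv2.COLOR_BGR2GRAY)
def comp(mask,off):
    c,_=cv2.findContours(mask.astype(np.uint8),0,2)
    for q in c:
        if cv2.contourArea(q)>8: print(cv2.minAreaRect(q+np.array(off)),cv2.boundingRect(q+np.array(off)))
for th in(110,140): print(th);comp(g[185:280,240:350]>th,(240,185))
for u,v in[(260,214),(332,262),(328,240),(321,216),(334,214),(303,172),(392,210)]:print(u,v,onz("top",u,v,0.01).round(3))
E
```

```text
110
((302.0, 275.5), (7.0, 8.0), 90.0) (298, 272, 9, 8)
((250.77804565429688, 273.43890380859375), (21.972551345825195, 11.985029220581055), 2.862405300140381) (240, 267, 23, 13)
((283.63714599609375, 265.5575256347656), (12.793804168701172, 4.703604221343994), 41.18592834472656) (278, 260, 13, 10)
((338.5, 258.5), (3.0, 5.0), 0.0) (337, 256, 4, 6)
((248.5, 195.5), (9.0, 5.0), 90.0) (246, 191, 6, 10)
((294.5, 232.0), (94.0, 109.0), 90.0) (240, 185, 110, 95)
140
((326.2562255859375, 240.21591186523438), (49.999961853027344, 5.514245986938477), 73.81079864501953) (320, 216, 15, 49)
((333.0310363769531, 233.8724365234375), (40.1109733581543, 3.40486478805542), 85.2363510131836) (330, 214, 5, 41)
((259.6585693359375, 214.04248046875), (16.57843589782715, 45.77579879760742), 3.6913859844207764) (250, 191, 20, 47)
260 214 [0.557 0.019 0.01 ]
332 262 [ 0.401 -0.201  0.01 ]
328 240 [ 0.47  -0.191  0.01 ]
321 216 [ 0.545 -0.172  0.01 ]
334 214 [ 0.55  -0.213  0.01 ]
303 172 [ 0.686 -0.12   0.01 ]
392 210 [ 0.558 -0.395  0.01 ]
```

View pics/c0.png

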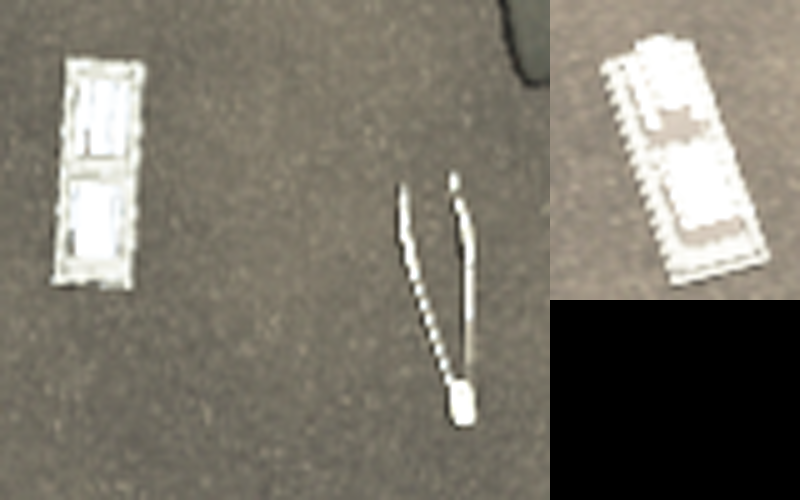

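Run:
```python
from h import *
t=cv2.imread("pics/top0.png");s=cv2.imread("pics/side0.png")
def rects(img,th,x,y,w,h,zs,n,amin=30):
    g=cv2.cvtColor(img,cv2.COLOR_BGR2GRAY)[y:y+h,x:x+w]
    k=4;g=cv2.resize(g,None,fx=k,fy=k,interpolation=cv2.INTER_CUBIC)
    c,_=cv2.findContours((g>th).astype(np.uint8),0,2)
    for q in c:
        if cv2.contourArea(q)<amin*16: continue
        q=(q.reshape(-1,2)+.5)/k-.5+[x,y]
        for z in zs:
            W=np.array([onz(n,u,v,z)[:2] for u,v in q])*1000
            (c0,sz,a)=cv2.minAreaRect(W.astype(np.float32));print(n,th,z,np.round(c0,1),np.round(sz,1),round(a,1))
rects(t,140,243,185,35,60,[.010],"top",300)
for th in(190,215,235,250): rects(t,th,243,185,35,60,[.024,.036],"top")
rects(s,150,235,205,50,60,[.01],"side",300)
for th in(215,235,250): rects(s,th,235,205,50,60,[.024,.036],"side")
P=[onz("top",*p,.007)[:2]*1000 for p in[(320.8,217.4),(330.9,215.2),(332.4,264.6)]]
m=(P[0]+P[1])/2;d=m-P[2];print("tw",P,m,np.linalg.norm(d),np.linalg.norm(P[0]-P[1]),np.arctan2(d[1],d[0]), "grip",m-45*d/np.linalg.norm(d))
for u,v in[(152,247)]:print(onz("top",u,v,.047))
```

```text
top 140 0.01 [556.6  20.9] [ 53.4 145.5] 85.1
top 190 0.024 [555.5  20.4] [ 49.8 140.9] 85.1
top 190 0.036 [554.6  20. ] [ 49.4 139.7] 85.1
top 215 0.024 [555.5  20.6] [ 47.8 139.3] 85.2
top 215 0.036 [554.5  20.2] [ 47.5 138.2] 85.2
top 235 0.024 [522.   23.4] [46.2 70.6] 85.3
top 235 0.036 [521.4  22.9] [45.8 70.1] 85.3
top 235 0.024 [594.5  19. ] [61.4 46.8] 0.8
top 235 0.036 [593.3  18.6] [60.9 46.4] 0.8
top 250 0.024 [526.2  25. ] [25.2 45.9] 86.2
top 250 0.036 [525.5  24.5] [25.  45.5] 86.2
top 250 0.024 [589.8  18.2] [30.2 45.3] 83.2
top 250 0.036 [588.6  17.7] [29.9 44.9] 83.2
side 150 0.01 [568.5  24.7] [132.9 178.1] 68.2
side 215 0.024 [548.5  26.7] [ 50.7 148.6] 84.9
side 215 0.036 [540.6  29.4] [ 50.1 146.8] 84.9Traceback (most recent call last):
  File "<stdin>", line 16, in <module>
  File "<stdin>", line 11, in rects
  File "h.py", line 8, in onz
    o,d=ray(n,u,v); return o+d*(z-o[2])/d[2]
        ~~~^^^^^^^
  File "h.py", line 4, in ray
    p=camera_params(n); f=210/np.tan(np.radians(p["vfov"]/2))
ValueError: time passes only in moves, steps and waits
```

>>> carry_out(
  steps=[
    {"rz": 0.104,"z": 1.6},
    {"rz": 0.104,"z": 1.6},
    {"rz": 0.104,"z": 1.6},
    {"rz": 0.104,"z": 1.6},
    {"rz": 0.104,"z": 1.6},
    {"x": 1.25,"y": -3.27},
    {"x": 1.25,"y": -3.27},
    {"x": 1.25,"y": -3.27},
    {"x": 1.25,"y": -3.27},
    {"x": 1.25,"y": -3.27},
    {"x": 1.25,"y": -3.27},
    {"x": 1.25,"y": -3.27},
  ],
  fingers=0.4,
  force=30,
)

```text
schema error: expected keys x, y, z, rx, ry, rz
```

Run:
```python
import re
from cell import camera_params
import pickle
pickle.dump({n:camera_params(n) for n in("top","side")},open("cam.pkl","wb"))
s=open("h.py").read().replace("import numpy as np,cv2\nfrom cell import *","import numpy as np,cv2,pickle\nfrom cell import state,snapshot,hand_in\nCAM=pickle.load(open('cam.pkl','rb'))").replace("camera_params(n)","CAM[n]")
s+='''
def yaw():
    from scipy.spatial.transform import Rotation as Ro
    M=Ro.from_quat(state()["orientation"]).as_matrix(); return M
def go(x,y,z):
    s=state();M=yaw();print("tcp",(s["tcp_pos"]*1000).round(1),"yaw",np.arctan2(M[1,0],M[0,0]).round(4),"tilt",M[:2,2].round(4),"t",s["time"],"gap",s["finger_gap"].round(4))
    print("tool shift cm",((M.T@(np.array([x,y,z])-s["tcp_pos"]))*100).round(2))
'''
open("h.py","w").write(s)
from h import *
P=[onz("top",*p,.007)[:2]*1000 for p in[(320.8,217.4),(330.9,215.2),(332.4,264.6)]]
m=(P[0]+P[1])/2;d=m-P[2];print("tw",P,m,np.linalg.norm(d),np.linalg.norm(P[0]-P[1]),np.arctan2(d[1],d[0]), "grip",m-45*d/np.linalg.norm(d))
go(.589,.0180,.10)
```

```text
tw [array([ 541.09051042, -171.40032967]), array([ 547.1457271 , -203.30809143]), array([ 392.92012789, -202.49173626])] [ 544.11811876 -187.35421055] 151.9538651277243 32.47723679447514 0.09978473150082347 grip [ 499.34196526 -191.83707551]Traceback (most recent call last):
  File "<stdin>", line 18, in <module>
  File "h.py", line 20, in go
    s=state();M=yaw();print("tcp",(s["tcp_pos"]*1000).round(1),"yaw",np.arctan2(M[1,0],M[0,0]).round(4),"tilt",M[:2,2].round(4),"t",s["time"],"gap",s["finger_gap"].round(4))
                                                                                                                                                    ^^^^^^^^^^^^^^^^^^^^^
AttributeError: 'float' object has no attribute 'round'
```

>>> carry_out(
  steps=[
    {"x": 0,"y": 0,"z": 1.6,"rx": 0,"ry": 0,"rz": 0.104},
    {"x": 0,"y": 0,"z": 1.6,"rx": 0,"ry": 0,"rz": 0.104},
    {"x": 0,"y": 0,"z": 1.6,"rx": 0,"ry": 0,"rz": 0.104},
    {"x": 0,"y": 0,"z": 1.6,"rx": 0,"ry": 0,"rz": 0.104},
    {"x": 0,"y": 0,"z": 1.6,"rx": 0,"ry": 0,"rz": 0.104},
    {"x": 1.25,"y": -3.27,"z": 0,"rx": 0,"ry": 0,"rz": 0},
    {"x": 1.25,"y": -3.27,"z": 0,"rx": 0,"ry": 0,"rz": 0},
    {"x": 1.25,"y": -3.27,"z": 0,"rx": 0,"ry": 0,"rz": 0},
    {"x": 1.25,"y": -3.27,"z": 0,"rx": 0,"ry": 0,"rz": 0},
    {"x": 1.25,"y": -3.27,"z": 0,"rx": 0,"ry": 0,"rz": 0},
    {"x": 1.25,"y": -3.27,"z": 0,"rx": 0,"ry": 0,"rz": 0},
    {"x": 1.25,"y": -3.27,"z": 0,"rx": 0,"ry": 0,"rz": 0},
  ],
  fingers=0.4,
  force=30,
)

```text
time: 1.1
tcp_pos: [0.3908, -0.39, 0.1508]
orientation: [0.999, -0.043, -0.0, -0.0]
wrist_force: [-0.4, -0.2, -0.3]
finger_gap: 0.0597
gripper_force: 0.0
```

>>> carry_out(
  steps=[
    {"x": 1.25,"y": -3.27,"z": 0,"rx": 0,"ry": 0,"rz": 0},
    {"x": 1.25,"y": -3.27,"z": 0,"rx": 0,"ry": 0,"rz": 0},
    {"x": 1.25,"y": -3.27,"z": 0,"rx": 0,"ry": 0,"rz": 0},
    {"x": 1.25,"y": -3.27,"z": 0,"rx": 0,"ry": 0,"rz": 0},
    {"x": 1.25,"y": -3.27,"z": 0,"rx": 0,"ry": 0,"rz": 0},
    {"x": 1.25,"y": -3.27,"z": 0,"rx": 0,"ry": 0,"rz": 0},
    {"x": 1.25,"y": -3.27,"z": 0,"rx": 0,"ry": 0,"rz": 0},
    {"x": 1.25,"y": -3.27,"z": 0,"rx": 0,"ry": 0,"rz": 0},
    {"x": 1.25,"y": -3.27,"z": 0,"rx": 0,"ry": 0,"rz": 0},
    {"x": 1.25,"y": -3.27,"z": 0,"rx": 0,"ry": 0,"rz": 0},
    {"x": 1.25,"y": -3.27,"z": 0,"rx": 0,"ry": 0,"rz": 0},
    {"x": 0,"y": 0,"z": 0,"rx": 0,"ry": 0,"rz": 0},
  ],
)

```text
time: 2.1
tcp_pos: [0.5598, -0.0406, 0.1511]
orientation: [0.999, -0.041, 0.0, -0.001]
wrist_force: [-0.2, 0.2, -0.1]
finger_gap: 0.0597
gripper_force: 0.0
```

```bash
sed -i 's/s\["finger_gap"\].round(4)/round(s["finger_gap"],4),"F",s["wrist_force"].round(1),"grip",round(s["gripper_force"],1)/' h.py; python3 -c "
from h import *
go(.589,.018,.06)"
```

```text
tcp [559.8 -40.6 151.1] yaw -0.0812 tilt [0.0005 0.0021] t 2.1 gap 0.0597 F [-0.2  0.2 -0.1] grip 0.0
tool shift cm [ 2.43 -6.05  9.12]
```

>>> carry_out(
  steps=[
    {"x": 1.22,"y": -3.02,"z": 0,"rx": 0,"ry": 0,"rz": 0},
    {"x": 1.21,"y": -3.03,"z": 0,"rx": 0,"ry": 0,"rz": 0.004},
    {"x": 0,"y": 0,"z": 3,"rx": 0,"ry": 0,"rz": 0},
    {"x": 0,"y": 0,"z": 3,"rx": 0,"ry": 0,"rz": 0},
    {"x": 0,"y": 0,"z": 2,"rx": 0,"ry": 0,"rz": 0},
    {"x": 0,"y": 0,"z": 0,"rx": 0,"ry": 0,"rz": 0},
    {"x": 0,"y": 0,"z": 0,"rx": 0,"ry": 0,"rz": 0},
  ],
)

```text
time: 2.68
tcp_pos: [0.5866, 0.0127, 0.0698]
orientation: [0.999, -0.045, -0.002, -0.0]
wrist_force: [0.0, -0.5, 0.9]
finger_gap: 0.0597
gripper_force: 0.0
```

```bash
python3 -c "
from h import *
go(.589,.018,.012)
t=snapshot('top');s=snapshot('side')
crop(t,210,150,140,130,5,'t1')
cv2.imwrite('pics/s1.png',s)"
```

```text
tcp [586.6  12.7  69.8] yaw -0.0904 tilt [-0.0039  0.0005] t 2.6833 gap 0.0597 F [ 0.  -0.5  0.9] grip 0.0
tool shift cm [ 0.21 -0.55  5.78]
```

View pics/s1.png

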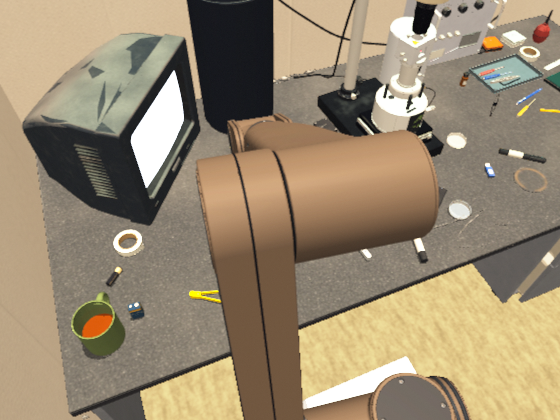

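>>> carry_out(
  steps=[
    {"x": 0.21,"y": -0.55,"z": 0,"rx": 0,"ry": 0,"rz": -0.005},
    {"x": 0,"y": 0,"z": 2,"rx": 0,"ry": 0,"rz": 0},
    {"x": 0,"y": 0,"z": 2,"rx": 0,"ry": 0,"rz": 0},
    {"x": 0,"y": 0,"z": 1.2,"rx": 0,"ry": 0,"rz": 0},
    {"x": 0,"y": 0,"z": 0.5,"rx": 0,"ry": 0,"rz": 0},
    {"x": 0,"y": 0,"z": 0,"rx": 0,"ry": 0,"rz": 0},
    {"x": 0,"y": 0,"z": 0,"rx": 0,"ry": 0,"rz": 0},
  ],
)

```text
time: 3.37
tcp_pos: [0.5913, 0.018, 0.0151]
orientation: [0.999, -0.043, 0.001, 0.0]
wrist_force: [-0.0, -0.4, 1.0]
finger_gap: 0.0597
gripper_force: 0.0
```

```bash
python3 -c "
from h import *
go(.589,.018,.012)"
```

```text
tcp [591.3  18.   15.1] yaw -0.0852 tilt [ 0.0012 -0.0001] t 3.3667 gap 0.0597 F [-0.  -0.4  1. ] grip 0.0
tool shift cm [-0.23  0.02  0.31]
```

>>> carry_out(
  steps=[
    {"x": -0.2,"y": 0,"z": 0.3,"rx": 0,"ry": 0,"rz": 0},
    {"x": 0,"y": 0,"z": 0,"rx": 0,"ry": 0,"rz": 0},
  ],
)

```text
time: 3.53
tcp_pos: [0.5889, 0.0182, 0.012]
orientation: [0.999, -0.043, 0.001, 0.0]
wrist_force: [-0.2, -0.4, -0.4]
finger_gap: 0.0597
gripper_force: 0.0
```

>>> carry_out(
  steps=[
    {"x": 0,"y": 0,"z": 0,"rx": 0,"ry": 0,"rz": 0},
    {"x": 0,"y": 0,"z": 0,"rx": 0,"ry": 0,"rz": 0},
    {"x": 0,"y": 0,"z": 0,"rx": 0,"ry": 0,"rz": 0},
    {"x": 0,"y": 0,"z": 0,"rx": 0,"ry": 0,"rz": 0},
    {"x": 0,"y": 0,"z": 0,"rx": 0,"ry": 0,"rz": 0},
    {"x": 0,"y": 0,"z": 0,"rx": 0,"ry": 0,"rz": 0},
  ],
  fingers=-0.6,
  force=40,
)

```text
time: 4.03
tcp_pos: [0.5892, 0.0181, 0.012]
orientation: [0.999, -0.043, 0.001, 0.0]
wrist_force: [-0.5, -0.5, 4.1]
finger_gap: 0.0288
gripper_force: 40.6
```

>>> carry_out(
  steps=[
    {"x": 0,"y": 0,"z": -0.5,"rx": 0,"ry": 0,"rz": 0},
    {"x": 0,"y": 0,"z": -1.5,"rx": 0,"ry": 0,"rz": 0},
    {"x": 0,"y": 0,"z": -2,"rx": 0,"ry": 0,"rz": 0},
    {"x": 0,"y": 1.0,"z": -1,"rx": 0,"ry": 0,"rz": 0},
    {"x": 0,"y": 2.5,"z": 0,"rx": 0,"ry": 0,"rz": 0},
    {"x": 0,"y": 2.5,"z": 0,"rx": 0,"ry": 0,"rz": 0},
    {"x": 0,"y": 2.5,"z": 0,"rx": 0,"ry": 0,"rz": 0},
    {"x": 0,"y": 1.8,"z": 0,"rx": 0,"ry": 0,"rz": 0},
    {"x": 0,"y": 0,"z": 1.5,"rx": 0,"ry": 0,"rz": 0},
    {"x": 0,"y": 0,"z": 1.5,"rx": 0,"ry": 0,"rz": 0},
    {"x": 0,"y": 0,"z": 0,"rx": 0,"ry": 0,"rz": 0},
    {"x": 0,"y": 0,"z": 0,"rx": 0,"ry": 0,"rz": 0},
  ],
)

```text
time: 5.03
tcp_pos: [0.5784, -0.0845, 0.03]
orientation: [0.999, -0.043, -0.002, -0.0]
wrist_force: [0.5, 0.2, -1.0]
finger_gap: 0.0286
gripper_force: 40.1
```

```bash
python3 -c "
from h import *
go(.58,-.0845,.0085)"
```

```text
tcp [578.4 -84.5  30. ] yaw -0.0857 tilt [-0.0033  0.001 ] t 5.0333 gap 0.0286 F [ 0.5  0.2 -1. ] grip 40.1
tool shift cm [ 0.17 -0.02  2.15]
```

>>> carry_out(
  steps=[
    {"x": 0,"y": 0,"z": 1.2,"rx": 0,"ry": 0,"rz": 0},
    {"x": 0,"y": 0,"z": 0.6,"rx": 0,"ry": 0,"rz": 0},
    {"x": 0,"y": 0,"z": 0.3,"rx": 0,"ry": 0,"rz": 0},
    {"x": 0,"y": 0,"z": 0,"rx": 0,"ry": 0,"rz": 0},
    {"x": 0,"y": 0,"z": 0,"rx": 0,"ry": 0,"rz": 0},
  ],
)

```text
time: 5.45
tcp_pos: [0.5798, -0.0842, 0.0102]
orientation: [0.999, -0.042, -0.0, -0.0]
wrist_force: [0.1, -0.2, -0.9]
finger_gap: 0.0288
gripper_force: 40.1
```

>>> carry_out(
  steps=[
    {"x": 0,"y": 0,"z": 0,"rx": 0,"ry": 0,"rz": 0},
    {"x": 0,"y": 0,"z": 0,"rx": 0,"ry": 0,"rz": 0},
    {"x": 0,"y": 0,"z": 0,"rx": 0,"ry": 0,"rz": 0},
    {"x": 0,"y": 0,"z": -1.5,"rx": 0,"ry": 0,"rz": 0},
    {"x": 0,"y": 0,"z": -2.5,"rx": 0,"ry": 0,"rz": 0},
    {"x": 0,"y": 0,"z": -2,"rx": 0,"ry": 0,"rz": 0},
    {"x": -1.5,"y": -2.6,"z": 0,"rx": 0,"ry": 0,"rz": 0},
    {"x": -1.5,"y": -2.6,"z": 0,"rx": 0,"ry": 0,"rz": 0},
    {"x": -1.5,"y": -2.6,"z": 0,"rx": 0,"ry": 0,"rz": 0},
    {"x": -1.6,"y": -2.6,"z": 0,"rx": 0,"ry": 0,"rz": 0},
    {"x": 0,"y": 0,"z": 0,"rx": 0,"ry": 0,"rz": 0},
    {"x": 0,"y": 0,"z": 0,"rx": 0,"ry": 0,"rz": 0},
  ],
  fingers=0.4,
)

```text
time: 6.45
tcp_pos: [0.5275, 0.0256, 0.0707]
orientation: [0.999, -0.041, 0.0, 0.0]
wrist_force: [1.0, -0.8, 0.7]
finger_gap: 0.0597
gripper_force: 0.0
```

```bash
python3 -c "
from h import *
go(.526,.0242,.012)"
```

```text
tcp [527.5  25.6  70.7] yaw -0.0826 tilt [ 0.0006 -0.0002] t 6.45 gap 0.0597 F [ 1.  -0.8  0.7] grip 0.0
tool shift cm [-0.14  0.15  5.87]
```

>>> carry_out(
  steps=[
    {"x": -0.14,"y": 0.15,"z": 0,"rx": 0,"ry": 0,"rz": 0.003},
    {"x": 0,"y": 0,"z": 2,"rx": 0,"ry": 0,"rz": 0},
    {"x": 0,"y": 0,"z": 2,"rx": 0,"ry": 0,"rz": 0},
    {"x": 0,"y": 0,"z": 1.2,"rx": 0,"ry": 0,"rz": 0},
    {"x": 0,"y": 0,"z": 0.5,"rx": 0,"ry": 0,"rz": 0},
    {"x": 0,"y": 0,"z": 0,"rx": 0,"ry": 0,"rz": 0},
    {"x": 0,"y": 0,"z": 0,"rx": 0,"ry": 0,"rz": 0},
  ],
)

```text
time: 7.03
tcp_pos: [0.5269, 0.0225, 0.0135]
orientation: [0.999, -0.044, 0.0, 0.0]
wrist_force: [0.9, 0.4, 0.5]
finger_gap: 0.0598
gripper_force: 0.0
```

>>> carry_out(
  steps=[
    {"x": 0,"y": 0,"z": 0,"rx": 0,"ry": 0,"rz": 0},
    {"x": 0,"y": 0,"z": 0,"rx": 0,"ry": 0,"rz": 0},
    {"x": 0,"y": 0,"z": 0,"rx": 0,"ry": 0,"rz": 0},
    {"x": 0,"y": 0,"z": 0,"rx": 0,"ry": 0,"rz": 0},
    {"x": 0,"y": 0,"z": 0,"rx": 0,"ry": 0,"rz": 0},
    {"x": 0,"y": 0,"z": 0,"rx": 0,"ry": 0,"rz": 0},
  ],
  fingers=-0.6,
)

```text
time: 7.53
tcp_pos: [0.5276, 0.0229, 0.0147]
orientation: [0.999, -0.044, 0.001, 0.0]
wrist_force: [-0.2, -0.2, 5.9]
finger_gap: 0.0292
gripper_force: 40.5
```

```bash
python3 -c "
from h import *
go(.5895,.0181,.05)"
```

```text
tcp [527.6  22.9  14.7] yaw -0.088 tilt [ 0.0026 -0.0005] t 7.5333 gap 0.0292 F [-0.2 -0.2  5.9] grip 40.5
tool shift cm [ 6.22 -0.06 -3.52]
```

>>> carry_out(
  steps=[
    {"x": 0,"y": 0,"z": -0.5,"rx": 0,"ry": 0,"rz": 0},
    {"x": 0,"y": 0,"z": -1.5,"rx": 0,"ry": 0,"rz": 0},
    {"x": 0,"y": 0,"z": -1,"rx": 0,"ry": 0,"rz": 0},
    {"x": 1.5,"y": 0,"z": 0,"rx": 0,"ry": 0,"rz": 0},
    {"x": 2.5,"y": 0,"z": 0,"rx": 0,"ry": 0,"rz": 0},
    {"x": 2.3,"y": 0,"z": 0,"rx": 0,"ry": 0,"rz": 0},
    {"x": 0,"y": 0,"z": 0,"rx": 0,"ry": 0,"rz": 0},
    {"x": 0,"y": 0,"z": 0,"rx": 0,"ry": 0,"rz": 0},
  ],
)

```text
time: 8.2
tcp_pos: [0.5897, 0.0174, 0.0434]
orientation: [0.999, -0.044, -0.0, -0.0]
wrist_force: [-0.9, 1.2, -1.6]
finger_gap: 0.0289
gripper_force: 39.8
```

```bash
python3 -c "
from h import *
go(.590,.0181,.0147)"
```

```text
tcp [589.7  17.4  43.4] yaw -0.0883 tilt [-0.  0.] t 8.2 gap 0.0289 F [-0.9  1.2 -1.6] grip 39.8
tool shift cm [ 0.03 -0.07  2.87]
```

>>> carry_out(
  steps=[
    {"x": 0,"y": -0.06,"z": 0,"rx": 0,"ry": 0,"rz": -0.002},
    {"x": 0,"y": 0,"z": 1.2,"rx": 0,"ry": 0,"rz": 0},
    {"x": 0,"y": 0,"z": 1.0,"rx": 0,"ry": 0,"rz": 0},
    {"x": 0,"y": 0,"z": 0.4,"rx": 0,"ry": 0,"rz": 0},
    {"x": 0,"y": 0,"z": 0.2,"rx": 0,"ry": 0,"rz": 0},
    {"x": 0,"y": 0,"z": 0.1,"rx": 0,"ry": 0,"rz": 0},
    {"x": 0,"y": 0,"z": 0,"rx": 0,"ry": 0,"rz": 0},
  ],
)

```text
time: 8.78
tcp_pos: [0.5874, 0.0184, 0.0147]
orientation: [0.999, -0.043, -0.003, -0.0]
wrist_force: [-4.6, 0.6, 7.2]
finger_gap: 0.0291
gripper_force: 40.7
```

>>> carry_out(
  steps=[
    {"x": 0,"y": 0,"z": 0,"rx": 0,"ry": 0,"rz": 0},
    {"x": 0,"y": 0,"z": 0,"rx": 0,"ry": 0,"rz": 0},
    {"x": 0,"y": 0,"z": 0,"rx": 0,"ry": 0,"rz": 0},
    {"x": 0,"y": 0,"z": -1.5,"rx": 0,"ry": 0,"rz": 0},
    {"x": 0,"y": 0,"z": -2.5,"rx": 0,"ry": 0,"rz": 0},
    {"x": 0,"y": 0,"z": -2,"rx": 0,"ry": 0,"rz": 0},
    {"x": 0,"y": 0,"z": 0,"rx": 0,"ry": 0,"rz": 0},
  ],
  fingers=0.4,
)

```text
time: 9.37
tcp_pos: [0.5924, 0.0177, 0.0788]
orientation: [0.999, -0.043, 0.004, 0.0]
wrist_force: [0.3, 0.2, 0.9]
finger_gap: 0.0596
gripper_force: 0.0
```

```bash
python3 -c "
from h import *
go(.5798,-.0842,.0085)"
```

```text
tcp [592.4  17.7  78.8] yaw -0.0861 tilt [ 0.0085 -0.0012] t 9.3667 gap 0.0596 F [0.3 0.2 0.9] grip 0.0
tool shift cm [-0.44 10.26  7.03]
```

>>> carry_out(
  steps=[
    {"x": 0,"y": 2,"z": 0,"rx": 0,"ry": 0,"rz": 0},
    {"x": 0,"y": 3,"z": 0,"rx": 0,"ry": 0,"rz": 0},
    {"x": -0.4,"y": 3,"z": 0.5,"rx": 0,"ry": 0,"rz": 0},
    {"x": 0,"y": 2.2,"z": 0.5,"rx": 0,"ry": 0,"rz": 0},
    {"x": 0,"y": 0,"z": 0,"rx": 0,"ry": 0,"rz": 0},
    {"x": 0,"y": 0,"z": 0,"rx": 0,"ry": 0,"rz": 0},
  ],
)

```text
time: 9.87
tcp_pos: [0.5756, -0.0839, 0.063]
orientation: [0.999, -0.044, -0.001, -0.0]
wrist_force: [-0.1, 0.3, 0.1]
finger_gap: 0.0596
gripper_force: 0.0
```

```bash
python3 -c "
from h import *
go(.5798,-.0842,.0085)
t=snapshot('top');s=snapshot('side')
a=cv2.resize(t[170:290,210:350],None,fx=4,fy=4,interpolation=cv2.INTER_CUBIC)
b=cv2.resize(s[195:315,225:285],None,fx=4,fy=4,interpolation=cv2.INTER_CUBIC)
cv2.imwrite('pics/c2.png',np.hstack([a,b]))"
```

```text
tcp [575.6 -83.9  63. ] yaw -0.0887 tilt [-0.0019  0.001 ] t 9.8667 gap 0.0596 F [-0.1  0.3  0.1] grip 0.0
tool shift cm [ 0.44 -0.    5.45]
```

View pics/c2.png

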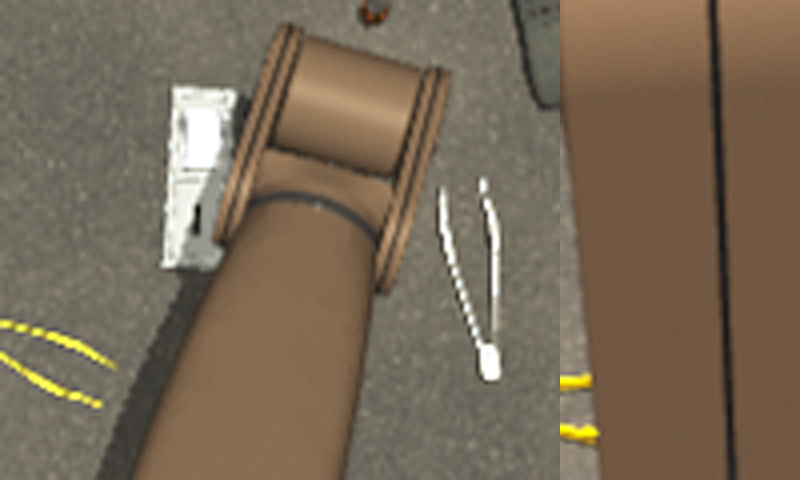

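>>> carry_out(
  steps=[
    {"x": 0.4,"y": 0,"z": 0,"rx": 0,"ry": 0,"rz": -0.003},
    {"x": 0,"y": 0,"z": 2,"rx": 0,"ry": 0,"rz": 0},
    {"x": 0,"y": 0,"z": 2,"rx": 0,"ry": 0,"rz": 0},
    {"x": 0,"y": 0,"z": 1.0,"rx": 0,"ry": 0,"rz": 0},
    {"x": 0,"y": 0,"z": 0.4,"rx": 0,"ry": 0,"rz": 0},
    {"x": 0,"y": 0,"z": 0,"rx": 0,"ry": 0,"rz": 0},
    {"x": 0,"y": 0,"z": 0,"rx": 0,"ry": 0,"rz": 0},
  ],
)

```text
time: 10.55
tcp_pos: [0.581, -0.0833, 0.0108]
orientation: [0.999, -0.041, 0.0, 0.0]
wrist_force: [0.4, 0.1, 0.0]
finger_gap: 0.06
gripper_force: 0.0
```

>>> carry_out(
  steps=[
    {"x": 0,"y": 0,"z": 0,"rx": 0,"ry": 0,"rz": 0},
    {"x": 0,"y": 0,"z": 0,"rx": 0,"ry": 0,"rz": 0},
    {"x": 0,"y": 0,"z": 0,"rx": 0,"ry": 0,"rz": 0},
    {"x": 0,"y": 0,"z": 0,"rx": 0,"ry": 0,"rz": 0},
    {"x": 0,"y": 0,"z": 0,"rx": 0,"ry": 0,"rz": 0},
    {"x": 0,"y": 0,"z": 0,"rx": 0,"ry": 0,"rz": 0},
  ],
  fingers=-0.6,
)

```text
time: 11.05
tcp_pos: [0.5815, -0.0838, 0.0117]
orientation: [0.999, -0.042, 0.001, 0.0]
wrist_force: [-1.1, 0.6, 5.6]
finger_gap: 0.0286
gripper_force: 40.2
```

```bash
python3 -c "
from h import *
go(.5237,.0237,.05)"
```

```text
tcp [581.5 -83.8  11.7] yaw -0.0833 tilt [ 0.0023 -0.0006] t 11.05 gap 0.0286 F [-1.1  0.6  5.6] grip 40.2
tool shift cm [ -6.64 -10.24  -3.85]
```

>>> carry_out(
  steps=[
    {"x": 0,"y": 0,"z": -0.5,"rx": 0,"ry": 0,"rz": 0},
    {"x": 0,"y": 0,"z": -1.5,"rx": 0,"ry": 0,"rz": 0},
    {"x": 0,"y": 0,"z": -2,"rx": 0,"ry": 0,"rz": 0},
    {"x": -1,"y": -1.5,"z": 0,"rx": 0,"ry": 0,"rz": 0},
    {"x": -1.5,"y": -2.5,"z": 0,"rx": 0,"ry": 0,"rz": 0},
    {"x": -1.5,"y": -2.5,"z": 0,"rx": 0,"ry": 0,"rz": 0},
    {"x": -1.5,"y": -2.5,"z": 0,"rx": 0,"ry": 0,"rz": 0},
    {"x": -0.9,"y": -1.2,"z": 0,"rx": 0,"ry": 0,"rz": 0.002},
    {"x": 0,"y": 0,"z": 0,"rx": 0,"ry": 0,"rz": 0},
    {"x": 0,"y": 0,"z": 0,"rx": 0,"ry": 0,"rz": 0},
  ],
)

```text
time: 11.88
tcp_pos: [0.5246, 0.0237, 0.05]
orientation: [0.999, -0.042, -0.0, 0.0]
wrist_force: [0.7, -0.5, -0.8]
finger_gap: 0.0283
gripper_force: 39.7
```

```bash
python3 -c "
from h import *
go(.5255,.0237,.0155)"
```

```text
tcp [524.6  23.7  50. ] yaw -0.0835 tilt [-0.0004 -0.0004] t 11.8833 gap 0.0283 F [ 0.7 -0.5 -0.8] grip 39.7
tool shift cm [ 0.09 -0.    3.45]
```

>>> carry_out(
  steps=[
    {"x": 0,"y": 0,"z": 1.2,"rx": 0,"ry": 0,"rz": 0},
    {"x": 0,"y": 0,"z": 1.2,"rx": 0,"ry": 0,"rz": 0},
    {"x": 0,"y": 0,"z": 0.6,"rx": 0,"ry": 0,"rz": 0},
    {"x": 0,"y": 0,"z": 0.3,"rx": 0,"ry": 0,"rz": 0},
    {"x": 0,"y": 0,"z": 0.15,"rx": 0,"ry": 0,"rz": 0},
    {"x": 0,"y": 0,"z": 0,"rx": 0,"ry": 0,"rz": 0},
    {"x": 0,"y": 0,"z": 0,"rx": 0,"ry": 0,"rz": 0},
  ],
)

```text
time: 12.47
tcp_pos: [0.5247, 0.0228, 0.0157]
orientation: [0.999, -0.043, -0.001, 0.0]
wrist_force: [-4.3, -0.3, 3.4]
finger_gap: 0.0284
gripper_force: 40.2
```

```bash
python3 -c "
from h import *
go(.5255,.0237,.0155)"
```

```text
tcp [524.7  22.8  15.7] yaw -0.0858 tilt [-0.0025 -0.    ] t 12.4667 gap 0.0284 F [-4.3 -0.3  3.4] grip 40.2
tool shift cm [ 0.07 -0.09  0.02]
```

>>> carry_out(
  steps=[
    {"x": 0,"y": 0,"z": 0,"rx": 0,"ry": 0,"rz": 0},
    {"x": 0,"y": 0,"z": 0,"rx": 0,"ry": 0,"rz": 0},
    {"x": 0,"y": 0,"z": 0,"rx": 0,"ry": 0,"rz": 0},
    {"x": 0,"y": 0,"z": -1.5,"rx": 0,"ry": 0,"rz": 0},
    {"x": 0,"y": 0,"z": -3,"rx": 0,"ry": 0,"rz": 0},
    {"x": 0,"y": 0,"z": -3,"rx": 0,"ry": 0,"rz": 0},
    {"x": -0.2,"y": 1.5,"z": -3,"rx": 0,"ry": 0,"rz": 0},
    {"x": -0.8,"y": 3.5,"z": 0,"rx": 0,"ry": 0,"rz": 0},
    {"x": -0.8,"y": 3.5,"z": 0,"rx": 0,"ry": 0,"rz": 0},
    {"x": -0.8,"y": 3.5,"z": 0,"rx": 0,"ry": 0,"rz": 0},
    {"x": -0.8,"y": 3.5,"z": 0,"rx": 0,"ry": 0,"rz": 0},
    {"x": -0.8,"y": 3.5,"z": 0,"rx": 0,"ry": 0,"rz": 0},
  ],
  fingers=0.4,
)

```text
time: 13.47
tcp_pos: [0.4666, -0.1637, 0.121]
orientation: [0.999, -0.042, 0.001, 0.0]
wrist_force: [0.5, 0.3, 0.2]
finger_gap: 0.0596
gripper_force: 0.0
```

>>> carry_out(
  steps=[
    {"x": -0.8,"y": 3.5,"z": 0,"rx": 0,"ry": 0,"rz": 0},
    {"x": -0.8,"y": 3.5,"z": 0,"rx": 0,"ry": 0,"rz": 0},
    {"x": -0.8,"y": 3.5,"z": 0,"rx": 0,"ry": 0,"rz": 0},
    {"x": -0.8,"y": 3.5,"z": 0,"rx": 0,"ry": 0,"rz": 0},
    {"x": -0.8,"y": 3.5,"z": 0,"rx": 0,"ry": 0,"rz": 0},
    {"x": -0.8,"y": 3.5,"z": 0,"rx": 0,"ry": 0,"rz": 0},
    {"x": 0,"y": 0,"z": 0,"rx": 0,"ry": 0,"rz": -0.0925},
    {"x": 0,"y": 0,"z": 0,"rx": 0,"ry": 0,"rz": -0.0925},
    {"x": 0,"y": 0,"z": 0,"rx": 0,"ry": 0,"rz": 0},
  ],
)

```text
time: 14.22
tcp_pos: [0.401, -0.3683, 0.1206]
orientation: [0.999, 0.05, 0.0, -0.0]
wrist_force: [0.9, 0.0, -0.2]
finger_gap: 0.0599
gripper_force: 0.0
```

```bash
cat > m.py <<'E'
from h import *
def rects(img,th,x,y,w,h,z,n,amin=30):
    g=cv2.cvtColor(img,cv2.COLOR_BGR2GRAY)[y:y+h,x:x+w]
    k=4;g=cv2.resize(g,None,fx=k,fy=k,interpolation=cv2.INTER_CUBIC)
    c,_=cv2.findContours((g>th).astype(np.uint8),0,2)
    for q in c:
        if cv2.contourArea(q)<amin*16: continue
        q=(q.reshape(-1,2)+.5)/k-.5+[x,y]
        W=np.array([onz(n,u,v,z)[:2] for u,v in q])*1000
        (c0,sz,a)=cv2.minAreaRect(W.astype(np.float32));print(n,th,z,np.round(c0,1),np.round(sz,1),round(a,1))
E
python3 - <<'E'
from m import *
go(.502,-.192,.06)
t=snapshot('top');s=snapshot('side');cv2.imwrite("pics/top2.png",t);cv2.imwrite("pics/side2.png",s)
for th in(140,235,250):
    for z in(.01,.024,.036):rects(t,th,243,185,35,60,z,"top")
for th in(110,125,140,170): rects(t,th,310,205,34,64,.012,"top",5)
a=cv2.resize(t[180:280,240:350],None,fx=5,fy=5,interpolation=cv2.INTER_CUBIC)
b=cv2.resize(s[205:305,235:285],None,fx=5,fy=5,interpolation=cv2.INTER_CUBIC)
cv2.imwrite('pics/c3.png',np.hstack([a,b]))
E
```

```text
tcp [ 401.  -368.3  120.6] yaw 0.0997 tilt [0.0001 0.    ] t 14.2167 gap 0.0599 F [ 0.9  0.  -0.2] grip 0.0
tool shift cm [ 11.81 -16.54   6.06]
top 140 0.01 [556.6  20.9] [ 53.5 145.6] 85.1
top 140 0.024 [555.5  20.3] [ 53.  144.3] 85.1
top 140 0.036 [554.6  19.9] [ 52.6 143.1] 85.1
top 235 0.01 [522.8  24. ] [46.7 71.3] 85.3
top 235 0.01 [590.5  18.9] [47.1 71.2] 86.0
top 235 0.024 [522.   23.4] [46.3 70.6] 85.3
top 235 0.024 [589.1  18.4] [46.7 70.5] 86.0
top 235 0.036 [521.4  22.9] [45.9 70.1] 85.3
top 235 0.036 [587.9  17.9] [46.3 70. ] 86.0
top 250 0.01 [525.9  22.5] [30.9 47.1] 84.9
top 250 0.01 [588.4  17.7] [26.  44.9] 85.3
top 250 0.024 [525.1  21.9] [30.6 46.7] 84.9
top 250 0.024 [587.   17.2] [25.8 44.5] 85.3
top 250 0.036 [524.4  21.5] [30.4 46.3] 84.9
top 250 0.036 [585.9  16.8] [25.6 44.1] 85.3
top 110 0.012 [ 481.1 -186.9] [105.6 199. ] 88.2
top 125 0.012 [ 515.  -146.7] [18.3 37.8] 30.2
top 125 0.012 [ 471.4 -196.1] [159.  48.] 9.2
top 125 0.012 [ 553.3 -152.6] [ 7.5 15.5] 29.4
top 125 0.012 [ 563.7 -166.9] [11.4  7. ] 36.0
top 125 0.012 [ 571.5 -155.5] [22.7 19.6] 88.4
top 140 0.012 [ 468.9 -189.9] [152.2  46.8] 0.4
top 140 0.012 [ 544.7 -201.4] [ 7.  14.1] 88.0
top 170 0.012 [ 483.5 -208. ] [102.3  10.2] 2.1
top 170 0.012 [ 467.8 -185.1] [154.   17.3] 15.1
top 170 0.012 [ 544.3 -201. ] [ 6.3 11.8] 88.0
```

View pics/c3.png

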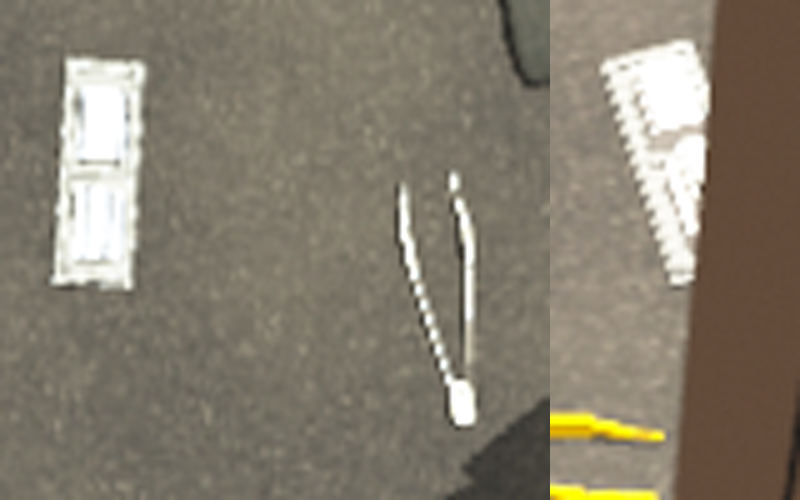

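Run:
```python
from h import *
t=cv2.imread("pics/top2.png").astype(float).sum(2)/3-112
t[t<12]=0
M=[]
for v in range(213,270):
    r=t[v,312:345]; on=np.where(r>0)[0]
    if not len(on): continue
    u=np.arange(312,345)
    groups=np.split(on,np.where(np.diff(on)>1)[0]+1)
    c=[(r[g]@u[g]/r[g].sum(),round(r[g].sum())) for g in groups if r[g].sum()>25]
    W=[onz("top",x,v,.011)[:2]*1000 for x,_ in c]
    print(v,[(round(x,1),s) for x,s in c],[w.round(1).tolist() for w in W])
    if len(c)==2: M.append((W[0]+W[1])/2)
M=np.array(M);p=np.polyfit(M[:,0],M[:,1],1);print(p,np.polyval(p,[393,502,546]))
```

```text
213 [] []
214 [(np.float64(313.9), 49), (np.float64(330.3), 79)] [[552.1, -149.9], [550.7, -201.2]]
215 [(np.float64(313.5), 30), (np.float64(330.4), 212)] [[549.0, -148.5], [547.5, -201.2]]
216 [(np.float64(320.3), 42), (np.float64(330.4), 248)] [[545.3, -169.6], [544.4, -201.3]]
217 [(np.float64(320.3), 102), (np.float64(330.4), 214)] [[542.1, -169.6], [541.3, -201.0]]
218 [(np.float64(320.4), 148), (np.float64(330.0), 77), (np.float64(340.5), 28)] [[539.0, -169.6], [538.2, -199.8], [537.3, -232.6]]
219 [(np.float64(314.5), 27), (np.float64(320.4), 215), (np.float64(331.3), 80)] [[536.3, -151.2], [535.8, -169.5], [534.9, -203.8]]
220 [(np.float64(320.4), 219), (np.float64(331.4), 243)] [[532.7, -169.4], [531.8, -203.9]]
221 [(np.float64(320.4), 209), (np.float64(325.4), 34), (np.float64(331.6), 285)] [[529.6, -169.3], [529.2, -184.9], [528.6, -204.3]]
222 [(np.float64(316.4), 32), (np.float64(320.4), 242), (np.float64(332.1), 241)] [[526.8, -156.9], [526.4, -169.3], [525.5, -205.8]]
223 [(np.float64(315.6), 31), (np.float64(320.5), 261), (np.float64(332.4), 258)] [[523.7, -154.2], 
[... 3168 characters left out ...]
(329.3), 95), (np.float64(333.3), 48)] [[426.8, -166.3], [426.1, -193.5], [425.7, -206.0]]
255 [(np.float64(329.4), 214), (np.float64(333.4), 41)] [[423.0, -193.6], [422.6, -206.2]]
256 [(np.float64(331.0), 637)] [[419.7, -198.7]]
257 [(np.float64(331.7), 622)] [[416.6, -200.7]]
258 [(np.float64(331.9), 658)] [[413.5, -201.2]]
259 [(np.float64(331.9), 692)] [[410.4, -201.2]]
260 [(np.float64(331.9), 688)] [[407.3, -201.1]]
261 [(np.float64(332.0), 678)] [[404.2, -201.3]]
262 [(np.float64(332.2), 694)] [[401.1, -201.7]]
263 [(np.float64(332.4), 623)] [[398.0, -202.3]]
264 [(np.float64(332.4), 515)] [[394.9, -202.0]]
[ 1.50926201e-01 -2.64473765e+02] [-205.15976845 -188.70881258 -182.06805975]
```

>>> carry_out(
  steps=[
    {"x": 1,"y": -1.4,"z": 0,"rx": 0,"ry": 0,"rz": 0},
    {"x": 2,"y": -2.8,"z": 0,"rx": 0,"ry": 0,"rz": 0},
    {"x": 2,"y": -2.8,"z": 0,"rx": 0,"ry": 0,"rz": 0},
    {"x": 2,"y": -2.8,"z": 0,"rx": 0,"ry": 0,"rz": 0},
    {"x": 2,"y": -2.8,"z": 1,"rx": 0,"ry": 0,"rz": 0},
    {"x": 2,"y": -2.8,"z": 2,"rx": 0,"ry": 0,"rz": 0},
    {"x": 1,"y": -1.4,"z": 2.5,"rx": 0,"ry": 0,"rz": 0},
    {"x": 0,"y": 0,"z": 1.5,"rx": 0,"ry": 0,"rz": -0.015},
    {"x": 0,"y": 0,"z": 0,"rx": 0,"ry": 0,"rz": 0},
    {"x": 0,"y": 0,"z": 0,"rx": 0,"ry": 0,"rz": 0},
  ],
)

```text
time: 15.15
tcp_pos: [0.5036, -0.1873, 0.0501]
orientation: [0.998, 0.057, -0.001, -0.001]
wrist_force: [0.5, 0.7, 0.7]
finger_gap: 0.0597
gripper_force: 0.0
```

```bash
python3 -c "
from h import *
go(.503,-.190,.0025)"
```

```text
tcp [ 503.6 -187.3   50.1] yaw 0.1147 tilt [-0.0018  0.001 ] t 15.15 gap 0.0597 F [0.5 0.7 0.7] grip 0.0
tool shift cm [-0.08  0.27  4.76]
```

>>> carry_out(
  steps=[
    {"x": -0.08,"y": 0.25,"z": 0,"rx": 0,"ry": 0,"rz": 0},
    {"x": 0,"y": 0,"z": 1.5,"rx": 0,"ry": 0,"rz": 0},
    {"x": 0,"y": 0,"z": 1.5,"rx": 0,"ry": 0,"rz": 0},
    {"x": 0,"y": 0,"z": 1.0,"rx": 0,"ry": 0,"rz": 0},
    {"x": 0,"y": 0,"z": 0.4,"rx": 0,"ry": 0,"rz": 0},
    {"x": 0,"y": 0,"z": 0,"rx": 0,"ry": 0,"rz": 0},
    {"x": 0,"y": 0,"z": 0,"rx": 0,"ry": 0,"rz": 0},
  ],
)

```text
time: 15.73
tcp_pos: [0.5039, -0.1915, 0.0075]
orientation: [0.998, 0.057, 0.0, 0.0]
wrist_force: [-0.4, 0.3, -0.2]
finger_gap: 0.0596
gripper_force: 0.0
```

```bash
python3 -c "
from h import *
go(.503,-.190,.0025)"
```

```text
tcp [ 503.9 -191.5    7.5] yaw 0.114 tilt [ 0.0009 -0.0005] t 15.7333 gap 0.0596 F [-0.4  0.3 -0.2] grip 0.0
tool shift cm [-0.07 -0.16  0.5 ]
```

>>> carry_out(
  steps=[
    {"x": -0.07,"y": -0.15,"z": 0.25,"rx": 0,"ry": 0,"rz": 0},
    {"x": 0,"y": 0,"z": 0.2,"rx": 0,"ry": 0,"rz": 0},
    {"x": 0,"y": 0,"z": 0,"rx": 0,"ry": 0,"rz": 0},
  ],
)

```text
time: 15.98
tcp_pos: [0.5027, -0.1894, 0.0024]
orientation: [0.998, 0.057, 0.0, 0.0]
wrist_force: [0.1, 0.1, -0.2]
finger_gap: 0.0598
gripper_force: 0.0
```

>>> carry_out(
  steps=[
    {"x": 0,"y": 0,"z": 0,"rx": 0,"ry": 0,"rz": 0},
    {"x": 0,"y": 0,"z": 0,"rx": 0,"ry": 0,"rz": 0},
    {"x": 0,"y": 0,"z": 0,"rx": 0,"ry": 0,"rz": 0},
    {"x": 0,"y": 0,"z": 0,"rx": 0,"ry": 0,"rz": 0},
    {"x": 0,"y": 0,"z": 0,"rx": 0,"ry": 0,"rz": 0},
    {"x": 0,"y": 0,"z": 0,"rx": 0,"ry": 0,"rz": 0},
  ],
  fingers=-0.22,
  force=20,
)

```text
time: 16.48
tcp_pos: [0.5035, -0.19, 0.0033]
orientation: [0.998, 0.057, 0.001, 0.001]
wrist_force: [-0.7, 0.6, 6.2]
finger_gap: 0.0333
gripper_force: 6.6
```

```bash
python3 -c "
from h import *
go(.503,-.190,.0025)"
```

```text
tcp [ 503.5 -190.     3.3] yaw 0.1149 tilt [ 0.0015 -0.001 ] t 16.4833 gap 0.0333 F [-0.7  0.6  6.2] grip 6.6
tool shift cm [-0.05 -0.    0.08]
```

>>> carry_out(
  steps=[
    {"x": 0,"y": 0,"z": -0.3,"rx": 0,"ry": 0,"rz": 0},
    {"x": 0,"y": 0,"z": -0.5,"rx": 0,"ry": 0,"rz": 0},
    {"x": 0,"y": 0,"z": -1,"rx": 0,"ry": 0,"rz": 0},
    {"x": 0,"y": 0,"z": -1,"rx": 0,"ry": 0,"rz": 0},
    {"x": 0,"y": 0,"z": -1,"rx": 0,"ry": 0,"rz": 0},
    {"x": 0,"y": 0,"z": -1,"rx": 0,"ry": 0,"rz": 0},
    {"x": 0,"y": 0,"z": -1,"rx": 0,"ry": 0,"rz": 0},
    {"x": 0,"y": 0,"z": -0.5,"rx": 0,"ry": 0,"rz": 0},
    {"x": 0,"y": 0,"z": 0,"rx": 0,"ry": 0,"rz": 0},
    {"x": 0,"y": 0,"z": 0,"rx": 0,"ry": 0,"rz": 0},
  ],
)

```text
time: 17.32
tcp_pos: [0.5029, -0.1896, 0.0658]
orientation: [0.998, 0.057, 0.0, 0.0]
wrist_force: [-0.2, -0.0, -0.1]
finger_gap: 0.0336
gripper_force: 5.2
```

```bash
python3 -c "
from h import *
go(.479,.0267,.065)
t=snapshot('top');s=snapshot('side')
cv2.imwrite('pics/top3.png',t)
a=cv2.resize(t[180:280,250:350],None,fx=5,fy=5,interpolation=cv2.INTER_CUBIC)
b=cv2.resize(s[205:305,275:335],None,fx=5,fy=5,interpolation=cv2.INTER_CUBIC)
cv2.imwrite('pics/c4.png',np.hstack([a,b]))"
```

```text
tcp [ 502.9 -189.6   65.8] yaw 0.1148 tilt [ 0.0008 -0.0005] t 17.3167 gap 0.0336 F [-0.2 -0.  -0.1] grip 5.2
tool shift cm [  0.11 -21.76   0.07]
```

View pics/c4.png

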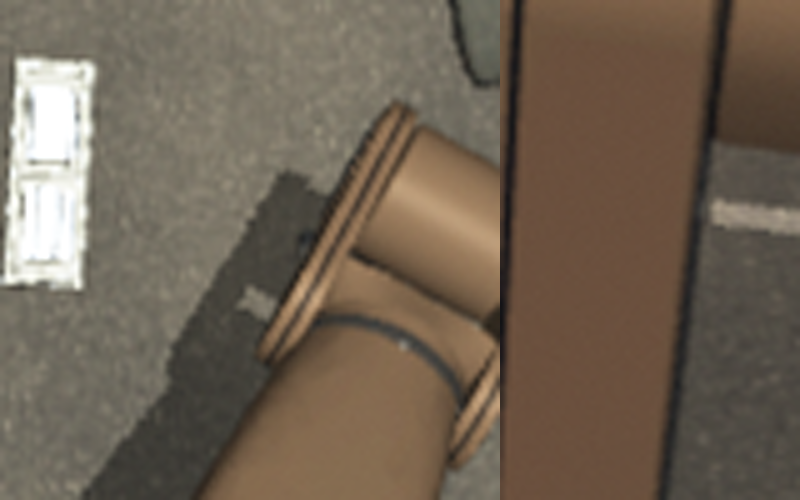

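>>> carry_out(
  steps=[
    {"x": 0,"y": 0,"z": 0,"rx": 0,"ry": 0,"rz": 0},
    {"x": 0,"y": 0,"z": -1,"rx": 0,"ry": 0,"rz": 0},
    {"x": -0.7,"y": 1.4,"z": -1,"rx": 0,"ry": 0,"rz": 0},
    {"x": -1.4,"y": 2.8,"z": -1,"rx": 0,"ry": 0,"rz": 0},
    {"x": -1.4,"y": 2.8,"z": -1,"rx": 0,"ry": 0,"rz": 0},
    {"x": -1.4,"y": 2.8,"z": 0,"rx": 0,"ry": 0,"rz": 0},
    {"x": -1.4,"y": 2.8,"z": 0,"rx": 0,"ry": 0,"rz": 0},
    {"x": -1.4,"y": 2.8,"z": 0,"rx": 0,"ry": 0,"rz": 0},
    {"x": -1.4,"y": 2.8,"z": 0,"rx": 0,"ry": 0,"rz": 0},
    {"x": -1.4,"y": 2.8,"z": 0,"rx": 0,"ry": 0,"rz": 0},
    {"x": -0.4,"y": 1,"z": 0,"rx": 0,"ry": 0,"rz": 0},
    {"x": 0,"y": 0,"z": 0,"rx": 0,"ry": 0,"rz": 0},
  ],
  fingers=-0.325,
)

```text
time: 18.42
tcp_pos: [0.4189, -0.423, 0.1059]
orientation: [0.998, 0.056, 0.0, 0.001]
wrist_force: [-0.3, 0.0, -0.5]
finger_gap: 0.0288
gripper_force: 6.9
```

>>> carry_out(
  steps=[
    {"x": 0,"y": 0,"z": 0,"rx": 0,"ry": 0,"rz": -0.06},
    {"x": 0,"y": 0,"z": 0,"rx": 0,"ry": 0,"rz": -0.12},
    {"x": 0,"y": 0,"z": 0,"rx": 0,"ry": 0,"rz": -0.12},
    {"x": 0,"y": 0,"z": 0,"rx": 0,"ry": 0,"rz": -0.12},
    {"x": 0,"y": 0,"z": 0,"rx": 0,"ry": 0,"rz": -0.12},
    {"x": 0,"y": 0,"z": 0,"rx": 0,"ry": 0,"rz": -0.12},
    {"x": 0,"y": 0,"z": 0,"rx": 0,"ry": 0,"rz": -0.12},
    {"x": 0,"y": 0,"z": 0,"rx": 0,"ry": 0,"rz": -0.12},
    {"x": 0,"y": 0,"z": 0,"rx": 0,"ry": 0,"rz": -0.12},
    {"x": 0,"y": 0,"z": 0,"rx": 0,"ry": 0,"rz": -0.12},
    {"x": 0,"y": 0,"z": 0,"rx": 0,"ry": 0,"rz": -0.12},
    {"x": 0,"y": 0,"z": 0,"rx": 0,"ry": 0,"rz": -0.06},
  ],
)

```text
time: 19.42
tcp_pos: [0.4203, -0.4184, 0.1052]
orientation: [0.751, 0.66, 0.0, -0.001]
wrist_force: [-0.0, -0.7, -1.1]
finger_gap: 0.0293
gripper_force: 6.9
```

Run:
```python
from h import *
go(.42,-.42,.105)
t=snapshot('top');s=snapshot('side')
cv2.imwrite('pics/top4.png',t);cv2.imwrite('pics/side4.png',s)
st=state();M=yaw()
def pt(x,y,z): return st["tcp_pos"]+M@np.array([x,y,z])
tip=pt(.045,0,-.004);u=proj("top",tip);v=proj("side",tip);print(tip,u,v, proj("top",pt(-.112,0,-.004)))
o=[]
for im,c in((t,u),(s,v)):
    x,y=int(c[0])-35,int(c[1])-40
    o.append(cv2.resize(im[y:y+80,x:x+70],None,fx=5.5,fy=5.5,interpolation=cv2.INTER_CUBIC));print(x,y)
cv2.imwrite('pics/c5.png',np.hstack(o))
```

```text
tcp [ 420.3 -418.4  105.2] yaw 1.4414 tilt [-0.0004  0.0017] t 19.4167 gap 0.0293 F [-0.  -0.7 -1.1] grip 6.9
tool shift cm [-0.16 -0.01  0.02]
[ 0.42626663 -0.37408559  0.10924612] [394.8508023  252.45820854] [432.31042671 202.63033139] [448.70694869 258.28552514]
359 212
397 162
```

View pics/c5.png

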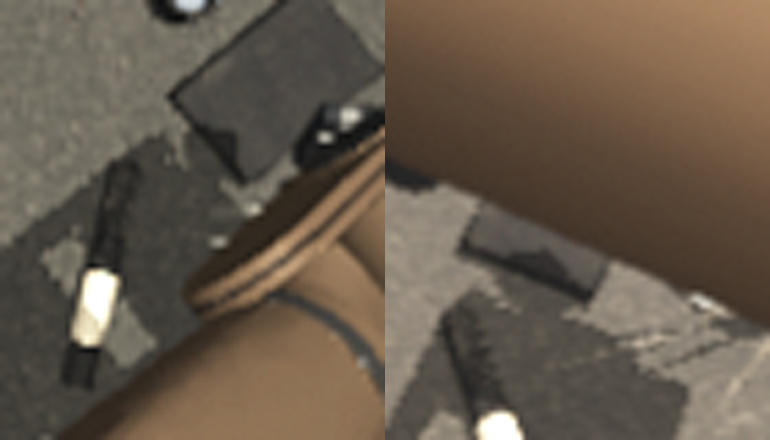

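Run:
```python
from h import *
t=cv2.cvtColor(cv2.imread('pics/top4.png'),6)
print('    ',*range(386,412))
for v in range(243,264): print(v,*['%3d'%g for g in t[v,386:412]])
```

```text
386 387 388 389 390 391 392 393 394 395 396 397 398 399 400 401 402 403 404 405 406 407 408 409 410 411
243  64  65  67  66  65  64  65  63  66  62  59  60  62  60  53  36  30  61  71  65  56  76 105 115 120 115
244  62  62  64  66  64  66  64  63  67  68  65  64  63  80  72  54  34  41  60  64  78 101 115 111  95  76
245  64  61  65  66  65  66  64  64  65  67  67  64  63 102 100  89  58  56  87  94 109 112 121  93  52  37
246  63  63  70  69  66  65  63  71  72  67  65  64  62  88 107 112  94  99 115 111 122 121 121  81  44  39
247  63  63  68  69  64  64  66  73  73  68  67  66  61  61  83 108 115 114 109 106 121 123  99  65  45  42
248  63  66  69  66  63  66  69  74  64  62  66  62  61  66  64  86 110 112 111 107  96  94  64  43  42  42
249  64  66  69  63  63  67  69  71  68  64  65  68  72  73  73  77 100 127 144 163 106  53  43  41  42  43
250  62  64  64  63  63  64  60  62  65  64  62  76  81  82  81  86  87 120 151 163 101  45  40  42  43  43
251  64  62  60  63  63  64  64  66  67  63  63  72  74  76  74  72  73  78  87  63  41  41  42  42  42  42
252  65  62  59  60  61 
[... 571 characters left out ...]
  41  39  42  42  44  41  37  44  94 139 169 166 132
258  58  58  61  64  69  63  58  60  66  64  61  52  43  41  43  43  42  40  35  71 108 151 166 157 137  90
259  59  60  64  68  64  61  60  61  63  62  56  45  44  42  43  41  39  45  81 123 152 160 145 110  83 118
260  61  63  71  69  64  64  64  63  59  53  44  41  42  42  40  37  70  97 129 144 150 138 104 103 127 159
261  58  61  67  64  62  64  64  60  53  43  42  42  41  38  45  78 116 133 137 124 108  89 111 153 167 155
262  60  59  60  61  62  65  58  52  45  41  41  39  43  69  87 115 129 131 117  84  83 106 141 154 145 112
263  63  61  61  60  64  68  56  43  43  41  42  60  78 105 119 123 109  94  74  94 128 142 145 127  94  76
```

>>> carry_out(
  steps=[
    {"x": 0,"y": 0,"z": 0,"rx": 0,"ry": 0,"rz": 0},
    {"x": 0,"y": 0,"z": 0,"rx": 0,"ry": 0,"rz": 0},
    {"x": 0,"y": 0,"z": 0,"rx": 0,"ry": 0,"rz": 0},
    {"x": 0,"y": 0,"z": 0,"rx": 0,"ry": 0,"rz": 0},
    {"x": 0,"y": 0,"z": 0,"rx": 0,"ry": 0,"rz": 0},
  ],
  fingers=-0.351,
)

```text
time: 19.93
tcp_pos: [0.4196, -0.4205, 0.1053]
orientation: [0.754, 0.657, 0.0, -0.0]
wrist_force: [0.4, -0.4, 0.3]
finger_gap: 0.0282
gripper_force: 7.5
```

```bash
cat > tips.py <<'E'
from h import *
go(.42,-.42,.105)
t=cv2.cvtColor(snapshot('top'),6).astype(float)
r=t[244:262,396:401].round();print(r.mean(1).round().astype(int));
st=[state() for _ in range(1)][0];print(st["gripper_force"],st["finger_gap"],st["ft_torque"])
b=64
for a,c in((396,399),(397,400)):
    p=np.clip(t[247:260,a:c].mean(1)-72,0,None);v=np.arange(247,260)
    m=v<253;print(a,(p[m]@v[m])/p[m].sum(),(p[~m]@v[~m])/p[~m].sum())
E
python3 tips.py
```

```text
tcp [ 419.6 -420.5  105.3] yaw 1.4344 tilt [-0.      0.0001] t 19.9333 gap 0.0282 F [ 0.4 -0.4  0.3] grip 7.5
tool shift cm [0.05 0.03 0.03]
[ 63  67  72  68  64  60 112 120  61  61  73 110 106  53  50  48  45  42]
7.547211796045303 0.02808136975518492 [-0.02852257 -0.04218225 -0.0113567 ]
396 250.5909090909091 255.17777777777778
397 250.55281690140848 255.44399999999996
```

>>> carry_out(
  steps=[
    {"x": 0,"y": 0.15,"z": 0,"rx": 0,"ry": 0,"rz": 0},
    {"x": 0,"y": 0,"z": 0,"rx": 0,"ry": 0,"rz": 0},
  ],
)

```text
time: 20.15
tcp_pos: [0.4212, -0.4209, 0.1054]
orientation: [0.754, 0.657, 0.0, 0.0]
wrist_force: [0.3, -0.3, -0.5]
finger_gap: 0.0279
gripper_force: 7.5
```

```bash
python3 tips.py
```

```text
tcp [ 421.2 -420.9  105.4] yaw 1.4345 tilt [ 0.0002 -0.0001] t 20.15 gap 0.0279 F [ 0.3 -0.3 -0.5] grip 7.5
tool shift cm [ 0.07 -0.13  0.04]
[66 71 69 64 64 69 73 67 64 61 91 98 62 55 52 49 45 42]
7.535681873559952 0.02781861738914663 [ 0.01008847 -0.01710617  0.04126566]
396 nan 254.55339805825244
397 nan 254.54166666666669tips.py:9: RuntimeWarning: invalid value encountered in scalar divide
  m=v<253;print(a,(p[m]@v[m])/p[m].sum(),(p[~m]@v[~m])/p[~m].sum())
```

>>> carry_out(
  steps=[
    {"x": 0.1,"y": -0.3,"z": 0,"rx": 0,"ry": 0,"rz": 0},
    {"x": 0,"y": 0,"z": 0,"rx": 0,"ry": 0,"rz": 0},
  ],
)

```text
time: 20.37
tcp_pos: [0.4178, -0.4191, 0.1052]
orientation: [0.754, 0.657, -0.0, -0.0]
wrist_force: [0.5, 0.0, -0.3]
finger_gap: 0.028
gripper_force: 7.5
```

```bash
python3 tips.py
```

```text
tcp [ 417.8 -419.1  105.2] yaw 1.4347 tilt [-0.0005  0.0005] t 20.3667 gap 0.028 F [ 0.5  0.  -0.3] grip 7.5
tool shift cm [-0.06  0.23  0.02]
[63 63 68 72 70 62 68 84 81 61 72 80 75 66 52 50 46 42]
7.538354247808456 0.027602617578300268 [ 0.03350777 -0.0012969   0.01441832]
396 251.1764705882353 255.19047619047618
397 251.38961038961037 255.50602409638557
```

>>> carry_out(
  steps=[
    {"x": 0,"y": 0,"z": 0,"rx": 0,"ry": 0,"rz": 0.06},
    {"x": 0,"y": 0,"z": 0,"rx": 0,"ry": 0,"rz": 0.12},
    {"x": 0,"y": 0,"z": 0,"rx": 0,"ry": 0,"rz": 0.12},
    {"x": 0,"y": 0,"z": 0,"rx": 0,"ry": 0,"rz": 0.12},
    {"x": 0,"y": 0,"z": 0,"rx": 0,"ry": 0,"rz": 0.12},
    {"x": 0,"y": 0,"z": 0,"rx": 0,"ry": 0,"rz": 0.12},
    {"x": 0,"y": 0,"z": 0,"rx": 0,"ry": 0,"rz": 0.12},
    {"x": 0,"y": 0,"z": 0,"rx": 0,"ry": 0,"rz": 0.12},
    {"x": 0,"y": 0,"z": 0,"rx": 0,"ry": 0,"rz": 0.12},
    {"x": 0,"y": 0,"z": 0,"rx": 0,"ry": 0,"rz": 0.12},
    {"x": 0,"y": 0,"z": 0,"rx": 0,"ry": 0,"rz": 0.12},
    {"x": 0,"y": 0,"z": 0,"rx": 0,"ry": 0,"rz": 0.06},
  ],
)

```text
time: 21.42
tcp_pos: [0.4182, -0.4193, 0.1053]
orientation: [0.998, 0.055, 0.0, 0.0]
wrist_force: [0.5, 1.0, -0.6]
finger_gap: 0.0279
gripper_force: 7.5
```

>>> carry_out(
  steps=[
    {"x": 0.6,"y": -1.3,"z": 0,"rx": 0,"ry": 0,"rz": 0},
    {"x": 1.4,"y": -2.75,"z": 0,"rx": 0,"ry": 0,"rz": 0},
    {"x": 1.4,"y": -2.75,"z": 0,"rx": 0,"ry": 0,"rz": 0},
    {"x": 1.4,"y": -2.75,"z": 0,"rx": 0,"ry": 0,"rz": 0},
    {"x": 1.4,"y": -2.75,"z": 0,"rx": 0,"ry": 0,"rz": 0},
    {"x": 1.4,"y": -2.75,"z": 1,"rx": 0,"ry": 0,"rz": 0},
    {"x": 1.4,"y": -2.75,"z": 2,"rx": 0,"ry": 0,"rz": 0},
    {"x": 1.4,"y": -2.75,"z": 2,"rx": 0,"ry": 0,"rz": 0},
    {"x": 0.6,"y": -1.3,"z": 1.5,"rx": 0,"ry": 0,"rz": 0},
    {"x": 0,"y": 0,"z": 0,"rx": 0,"ry": 0,"rz": 0},
    {"x": 0,"y": 0,"z": 0,"rx": 0,"ry": 0,"rz": 0},
  ],
)

```text
time: 22.33
tcp_pos: [0.5019, -0.188, 0.0395]
orientation: [0.998, 0.059, -0.001, -0.001]
wrist_force: [-0.2, 0.2, 0.1]
finger_gap: 0.028
gripper_force: 7.7
```

```bash
python3 -c "
from h import *
go(.503,-.190,.004)"
```

```text
tcp [ 501.9 -188.    39.5] yaw 0.1183 tilt [-0.002   0.0011] t 22.3333 gap 0.028 F [-0.2  0.2  0.1] grip 7.7
tool shift cm [0.09 0.22 3.55]
```

>>> carry_out(
  steps=[
    {"x": 0,"y": 0,"z": 1,"rx": 0,"ry": 0,"rz": 0},
    {"x": 0,"y": 0,"z": 1,"rx": 0,"ry": 0,"rz": 0},
    {"x": 0,"y": 0,"z": 0.5,"rx": 0,"ry": 0,"rz": 0},
    {"x": 0,"y": 0,"z": 0,"rx": 0,"ry": 0,"rz": 0},
  ],
)

```text
time: 22.67
tcp_pos: [0.5015, -0.1901, 0.0141]
orientation: [0.998, 0.057, -0.001, -0.001]
wrist_force: [-0.6, 0.1, 0.6]
finger_gap: 0.0281
gripper_force: 7.8
```

>>> carry_out(
  steps=[
    {"x": 0,"y": 0,"z": 0.4,"rx": 0,"ry": 0,"rz": 0},
    {"x": 0,"y": 0,"z": 0,"rx": 0,"ry": 0,"rz": 0},
  ],
)

```text
time: 22.83
tcp_pos: [0.5021, -0.1901, 0.0108]
orientation: [0.998, 0.057, -0.0, -0.0]
wrist_force: [-0.1, -0.8, 0.9]
finger_gap: 0.028
gripper_force: 7.9
```

>>> carry_out(
  steps=[
    {"x": 0,"y": 0,"z": 0.3,"rx": 0,"ry": 0,"rz": 0},
    {"x": 0,"y": 0,"z": 0,"rx": 0,"ry": 0,"rz": 0},
  ],
)

```text
time: 23.0
tcp_pos: [0.5024, -0.1898, 0.0081]
orientation: [0.998, 0.057, -0.0, 0.0]
wrist_force: [0.3, 0.1, -0.4]
finger_gap: 0.0276
gripper_force: 7.9
```

>>> carry_out(
  steps=[
    {"x": 0,"y": 0,"z": 0.2,"rx": 0,"ry": 0,"rz": 0},
    {"x": 0,"y": 0,"z": 0,"rx": 0,"ry": 0,"rz": 0},
  ],
)

```text
time: 23.17
tcp_pos: [0.5028, -0.1899, 0.0067]
orientation: [0.998, 0.057, 0.0, 0.0]
wrist_force: [-0.6, 0.1, 2.5]
finger_gap: 0.0278
gripper_force: 8.1
```

>>> carry_out(
  steps=[
    {"x": 0,"y": 0,"z": 0.2,"rx": 0,"ry": 0,"rz": 0},
    {"x": 0,"y": 0,"z": 0,"rx": 0,"ry": 0,"rz": 0},
  ],
)

```text
time: 23.33
tcp_pos: [0.5031, -0.1899, 0.0056]
orientation: [0.998, 0.057, 0.0, 0.0]
wrist_force: [-3.1, 1.5, 7.1]
finger_gap: 0.028
gripper_force: 8.8
```

```bash
python3 -c "
from h import *
go(.503,-.190,.004);print(state()['ft_torque'])"
```

```text
tcp [ 503.1 -189.9    5.6] yaw 0.1148 tilt [ 0.0006 -0.0002] t 23.3333 gap 0.028 F [-3.1  1.5  7.1] grip 8.8
tool shift cm [-0.01  0.01  0.16]
[ 0.22239245  0.26655088 -0.00642134]
```

>>> carry_out(
  steps=[
    {"x": 0,"y": 0,"z": 0,"rx": 0,"ry": 0,"rz": 0},
    {"x": 0,"y": 0,"z": 0,"rx": 0,"ry": 0,"rz": 0},
    {"x": 0,"y": 0,"z": 0,"rx": 0,"ry": 0,"rz": 0},
    {"x": -0.3,"y": 0,"z": 0.2,"rx": 0,"ry": 0,"rz": 0},
    {"x": 0,"y": 0,"z": 0,"rx": 0,"ry": 0,"rz": 0},
  ],
  fingers=0.3,
)

```text
time: 23.75
tcp_pos: [0.4986, -0.1897, 0.0015]
orientation: [0.998, 0.057, -0.001, -0.0]
wrist_force: [-0.1, -0.3, -0.7]
finger_gap: 0.0553
gripper_force: 0.0
```

```bash
python3 -c "
from h import *
go(.500,-.190,.004);print(state()['ft_torque'])"
```

```text
tcp [ 498.6 -189.7    1.5] yaw 0.1147 tilt [-0.0014  0.0008] t 23.75 gap 0.0553 F [-0.1 -0.3 -0.7] grip 0.0
tool shift cm [ 0.14  0.05 -0.25]
[-0.03322198 -0.00224696 -0.04294886]
```

>>> carry_out(
  steps=[
    {"x": 0.1,"y": 0.05,"z": -0.3,"rx": 0,"ry": 0,"rz": 0},
    {"x": 0,"y": 0,"z": 0,"rx": 0,"ry": 0,"rz": 0},
  ],
)

```text
time: 23.92
tcp_pos: [0.5009, -0.1906, 0.0057]
orientation: [0.998, 0.057, 0.0, 0.0]
wrist_force: [-0.1, 0.0, 0.1]
finger_gap: 0.0556
gripper_force: 0.0
```

>>> carry_out(
  steps=[
    {"x": 0,"y": 0,"z": 0,"rx": 0,"ry": 0,"rz": 0},
    {"x": 0,"y": 0,"z": 0,"rx": 0,"ry": 0,"rz": 0},
    {"x": 0,"y": 0,"z": 0,"rx": 0,"ry": 0,"rz": 0},
    {"x": 0,"y": 0,"z": 0,"rx": 0,"ry": 0,"rz": 0},
    {"x": 0,"y": 0,"z": 0,"rx": 0,"ry": 0,"rz": 0},
    {"x": 0,"y": 0,"z": 0,"rx": 0,"ry": 0,"rz": 0},
  ],
  fingers=-0.3,
)

```text
time: 24.42
tcp_pos: [0.5016, -0.1911, 0.0066]
orientation: [0.998, 0.057, 0.001, 0.001]
wrist_force: [-0.2, 0.0, 5.3]
finger_gap: 0.0299
gripper_force: 8.2
```

```bash
python3 -c "
from h import *
go(.500,-.190,.004);print(state()['ft_torque'])"
```

```text
tcp [ 501.6 -191.1    6.6] yaw 0.1148 tilt [ 0.0021 -0.0014] t 24.4167 gap 0.0299 F [-0.2  0.   5.3] grip 8.2
tool shift cm [-0.15 -0.13  0.26]
[-0.05553285  0.06102664 -0.00901525]
```

>>> carry_out(
  steps=[
    {"x": 0,"y": 0,"z": -0.3,"rx": 0,"ry": 0,"rz": 0},
    {"x": 0,"y": 0,"z": -0.6,"rx": 0,"ry": 0,"rz": 0},
    {"x": 0,"y": 0,"z": -0.6,"rx": 0,"ry": 0,"rz": 0},
    {"x": 0,"y": 0,"z": 0,"rx": 0,"ry": 0,"rz": 0},
  ],
)

```text
time: 24.75
tcp_pos: [0.5012, -0.1907, 0.0216]
orientation: [0.998, 0.057, 0.001, 0.001]
wrist_force: [0.1, 0.5, -0.2]
finger_gap: 0.0301
gripper_force: 6.7
```

>>> carry_out(
  steps=[
    {"x": 0,"y": 0,"z": 0,"rx": 0,"ry": 0,"rz": 0},
    {"x": 0,"y": 0,"z": 0.5,"rx": 0,"ry": 0,"rz": 0},
    {"x": 0,"y": 0,"z": 0.3,"rx": 0,"ry": 0,"rz": 0},
    {"x": 0,"y": 0,"z": 0,"rx": 0,"ry": 0,"rz": 0},
  ],
)

```text
time: 25.08
tcp_pos: [0.4996, -0.1898, 0.011]
orientation: [0.998, 0.057, -0.001, -0.001]
wrist_force: [-0.5, -0.2, -1.2]
finger_gap: 0.0297
gripper_force: 6.7
```

>>> carry_out(
  steps=[
    {"x": 0,"y": 0,"z": 0.2,"rx": 0,"ry": 0,"rz": 0},
    {"x": 0,"y": 0,"z": 0,"rx": 0,"ry": 0,"rz": 0},
  ],
)

```text
time: 25.25
tcp_pos: [0.5001, -0.1902, 0.0096]
orientation: [0.998, 0.057, -0.001, -0.0]
wrist_force: [-0.6, -0.4, -0.6]
finger_gap: 0.0297
gripper_force: 6.7
```

>>> carry_out(
  steps=[
    {"x": 0,"y": 0,"z": 0.2,"rx": 0,"ry": 0,"rz": 0},
    {"x": 0,"y": 0,"z": 0,"rx": 0,"ry": 0,"rz": 0},
  ],
)

```text
time: 25.42
tcp_pos: [0.5004, -0.1903, 0.008]
orientation: [0.998, 0.057, -0.0, -0.0]
wrist_force: [0.2, 0.4, -0.2]
finger_gap: 0.03
gripper_force: 6.7
```

>>> carry_out(
  steps=[
    {"x": 0,"y": 0,"z": 0.2,"rx": 0,"ry": 0,"rz": 0},
    {"x": 0,"y": 0,"z": 0,"rx": 0,"ry": 0,"rz": 0},
  ],
)

```text
time: 25.58
tcp_pos: [0.5008, -0.1905, 0.0065]
orientation: [0.998, 0.057, 0.0, 0.0]
wrist_force: [0.1, 1.2, -0.2]
finger_gap: 0.0298
gripper_force: 6.7
```

>>> carry_out(
  steps=[
    {"x": 0,"y": 0,"z": -0.5,"rx": 0,"ry": 0,"rz": 0},
    {"x": 0,"y": 0,"z": -1.5,"rx": 0,"ry": 0,"rz": 0},
    {"x": 0,"y": 0,"z": -2,"rx": 0,"ry": 0,"rz": 0},
    {"x": 0,"y": -1.5,"z": -2,"rx": 0,"ry": 0,"rz": 0},
    {"x": 0,"y": -2.5,"z": -1,"rx": 0,"ry": 0,"rz": 0},
    {"x": 0,"y": -2.8,"z": 0,"rx": 0,"ry": 0,"rz": 0},
    {"x": 0.1,"y": -3,"z": 0,"rx": 0,"ry": 0,"rz": 0},
    {"x": 0.1,"y": -3,"z": 0,"rx": 0,"ry": 0,"rz": 0},
    {"x": 0.1,"y": -3,"z": 0,"rx": 0,"ry": 0,"rz": 0},
    {"x": 0.1,"y": -3,"z": 0,"rx": 0,"ry": 0,"rz": 0},
    {"x": 0,"y": -2,"z": 0,"rx": 0,"ry": 0,"rz": 0},
    {"x": 0,"y": -1,"z": 0,"rx": 0,"ry": 0,"rz": 0},
  ],
)

```text
time: 26.58
tcp_pos: [0.4789, 0.0288, 0.0765]
orientation: [0.998, 0.059, -0.0, -0.0]
wrist_force: [0.2, -0.4, -1.1]
finger_gap: 0.0301
gripper_force: 6.7
```

>>> carry_out(
  steps=[
    {"x": 0,"y": 0,"z": 0,"rx": 0,"ry": 0,"rz": 0.05},
    {"x": 0,"y": 0,"z": 0,"rx": 0,"ry": 0,"rz": 0.1},
    {"x": 0,"y": 0,"z": 0,"rx": 0,"ry": 0,"rz": 0.05},
    {"x": 0,"y": 0,"z": 0,"rx": 0,"ry": 0,"rz": 0},
    {"x": 0,"y": 0,"z": 0,"rx": 0,"ry": 0,"rz": 0},
    {"x": 0,"y": 0,"z": 0,"rx": 0,"ry": 0,"rz": 0},
  ],
)

```text
time: 27.08
tcp_pos: [0.4797, 0.0262, 0.0764]
orientation: [0.999, -0.042, 0.0, 0.0]
wrist_force: [-0.6, 0.5, -0.3]
finger_gap: 0.0299
gripper_force: 6.7
```

```bash
python3 -c "
from h import *
go(.480,.0266,.0465)"
```

```text
tcp [479.7  26.2  76.4] yaw -0.0845 tilt [ 0.0002 -0.0001] t 27.0833 gap 0.0299 F [-0.6  0.5 -0.3] grip 6.7
tool shift cm [ 0.03 -0.04  2.99]
```

Lower and fine-align.

>>> carry_out(
  steps=[
    {"x": 0,"y": -0.04,"z": 0.5,"rx": 0,"ry": 0,"rz": 0.001},
    {"x": 0,"y": 0,"z": 1,"rx": 0,"ry": 0,"rz": 0},
    {"x": 0,"y": 0,"z": 0.8,"rx": 0,"ry": 0,"rz": 0},
    {"x": 0,"y": 0,"z": 0.3,"rx": 0,"ry": 0,"rz": 0},
    {"x": 0,"y": 0,"z": 0.2,"rx": 0,"ry": 0,"rz": 0},
    {"x": 0,"y": 0,"z": 0,"rx": 0,"ry": 0,"rz": 0},
    {"x": 0,"y": 0,"z": 0,"rx": 0,"ry": 0,"rz": 0},
  ],
)

```text
time: 27.67
tcp_pos: [0.4796, 0.027, 0.0481]
orientation: [0.999, -0.043, -0.0, -0.0]
wrist_force: [0.7, 0.1, 0.8]
finger_gap: 0.03
gripper_force: 6.7
```

>>> carry_out(
  steps=[
    {"x": 0,"y": 0,"z": 0,"rx": 0,"ry": 0,"rz": 0},
    {"x": 0,"y": 0,"z": 0,"rx": 0,"ry": 0,"rz": 0},
    {"x": 0,"y": 0,"z": 0,"rx": 0,"ry": 0,"rz": 0},
    {"x": 0,"y": 0,"z": 0,"rx": 0,"ry": 0,"rz": 0},
    {"x": 0,"y": 0,"z": 0,"rx": 0,"ry": 0,"rz": 0},
    {"x": 0,"y": 0,"z": 0,"rx": 0,"ry": 0,"rz": 0},
  ],
  fingers=-0.351,
)

```text
time: 28.17
tcp_pos: [0.4797, 0.027, 0.0484]
orientation: [0.999, -0.043, 0.0, 0.0]
wrist_force: [-0.1, 0.2, -0.6]
finger_gap: 0.0276
gripper_force: 8.0
```

Run:
```python
from h import *
go(.480,.0266,.0465)
t=snapshot('top');s=snapshot('side')
cv2.imwrite('pics/top6.png',t);cv2.imwrite('pics/side6.png',s)
a=cv2.resize(t[180:280,220:300],None,fx=5,fy=5,interpolation=cv2.INTER_CUBIC)
b=cv2.resize(s[195:295,225:305],None,fx=5,fy=5,interpolation=cv2.INTER_CUBIC)
cv2.imwrite('pics/c6.png',np.hstack([a,b]))
```

```text
tcp [479.7  27.   48.4] yaw -0.0862 tilt [ 0.0002 -0.    ] t 28.1667 gap 0.0276 F [-0.1  0.2 -0.6] grip 8.0
tool shift cm [0.04 0.04 0.19]
```

View pics/c6.png

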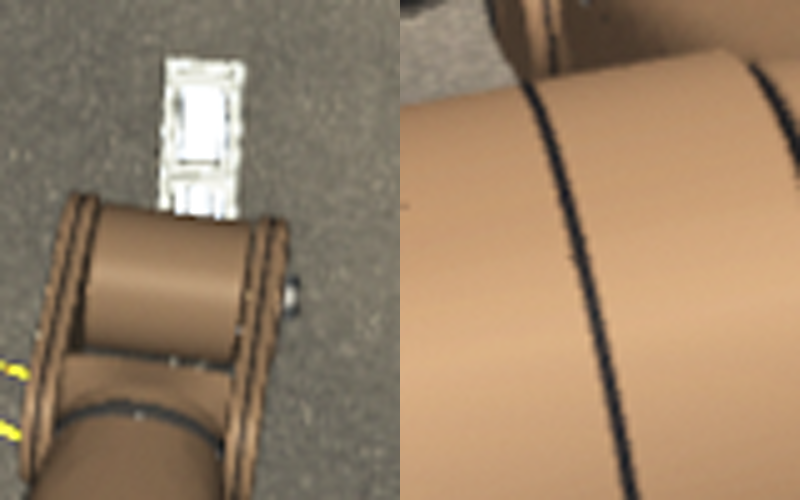

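>>> carry_out(
  steps=[
    {"x": 0,"y": 0.04,"z": 0.1,"rx": 0,"ry": 0,"rz": 0},
    {"x": 0,"y": 0,"z": 0.15,"rx": 0,"ry": 0,"rz": 0},
    {"x": 0,"y": 0,"z": 0,"rx": 0,"ry": 0,"rz": 0},
    {"x": 0,"y": 0,"z": 0,"rx": 0,"ry": 0,"rz": 0},
    {"x": 0,"y": 0,"z": 0,"rx": 0,"ry": 0,"rz": 0},
    {"x": 0,"y": 0,"z": 0,"rx": 0,"ry": 0,"rz": 0},
    {"x": 0,"y": 0,"z": 0,"rx": 0,"ry": 0,"rz": 0},
    {"x": 0,"y": 0,"z": 0,"rx": 0,"ry": 0,"rz": 0},
  ],
  fingers=-0.338,
)

```text
time: 28.93
tcp_pos: [0.4796, 0.0266, 0.0459]
orientation: [0.999, -0.043, 0.0, 0.0]
wrist_force: [-0.4, -0.5, -0.5]
finger_gap: 0.0282
gripper_force: 7.7
```

Run:
```python
from h import *
go(.480,.0266,.0460);print(state()['ft_torque'])
# top-view check of the narrow gauge and of any tip pixels at the wrist edge
t=snapshot('top');g=cv2.cvtColor(t,6);tip=np.array(state()["tcp_pos"])+yaw()@[.045,0,-.012];print(proj("top",tip))
for v in range(212,226): print(v,*['%3d'%q for q in g[v,250:272]])
```

```text
tcp [479.6  26.6  45.9] yaw -0.0861 tilt [ 0.0001 -0.    ] t 28.9333 gap 0.0282 F [-0.4 -0.5 -0.5] grip 7.7
tool shift cm [ 0.04 -0.   -0.01]
[ 0.03091224 -0.02510883 -0.01642601]
[258.37350508 223.45942211]
212 113 120 195 220 233 205 150 176 195 197 195 197 189 150 231 224 245 215 127 105 115 121
213 113 109 222 220 239 245 235 243 247 245 248 250 226 198 234 227 235 183 116 109 108 122
214 112 100 244 229 229 231 219 213 215 217 238 242 233 229 232 219 219 162 114 113 109 113
215 109 114 239 218 197 198 198 198 202 207 227 231 229 231 235 229 232 167 110 113 114 110
216 102 135 232 211 234 243 243 237 228 238 241 241 241 241 241 248 243 164 109 114 112 106
217 102 130 235 214 234 255 254 222 245 255 255 247 246 248 244 246 240 160 104 108 109 108
218 107 107 234 210 204 255 255 231 255 255 255 247 241 255 252 243 233 149  98 108 108 111
219 103 125 243 230 146 255 255 239 255 255 255 245 226 255 251 238 227 134  96 110 106 108
220 107 154 251 246 160 255 255 235 255 255 255 245 230 255 241 231 222 134  99 107 110 114
221  93 137 215 205 139 255 255 233 255 255 255 246 230 255 237 233 241 163 105 109 111 114
222  70  89  91  76  71 211 209 181 254 255 255 235 228 255 226 240 255 181 108 111 106 106
223  88  86  84  81  77  72  67  63  60  96 108 106 162 226 152 193 213 141  94  94  95 101
224  99  98  97  96  93  90  89  88  85  82  79  76  72  68  67  64  73  72  70  72  77  83
225 106 106 106 104 103 102 101 100  99  97  94  94  93  91  90  88  87  85  85  83  73  81
```

```bash
python3 -c "
from cell import hand_in
print(hand_in())"
```

```text
the job is handed in; nothing more can be done
None
```

I swapped the gauges and handed the job in with the tweezers held level about 4 mm above the narrow gauge, in line with its lines and squeezed to a 12 mm tip gap. The wrist hid the tips from both cameras there, so the gap (good to about 1 mm) and the alignment (1–2 mm) are inferred from finger opening, grip force and arm position.

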